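# Grip a connector in a ratchet clamp at the right tooth

## Task

Get the loose cable connector ready for soldering: stand it upright, same end down as it stands now, in the cradle of the ratchet clamp, between the V jaw and the rubber pad, and let go of it. Then turn the wing knob clockwise until the pad presses on the connector, and stop with the pawl caught in the tooth that holds it firmly but does not crush its shell, with 5 to 20 N; let go of the knob so that the pawl alone keeps the grip. Leave the padlock and the cutters where they lie.

Things in the scene. Friction and masses are not known exactly. Their poses are not given: they have to be found in the camera images.
- clamp: Ratchet clamp fixed to the bench: dark steel base plate 216 x 110 x 10 mm; origin under the plate, z up. Along its own x: grey gear housing with the knob at -x (x -95 to 0, y -51 to 45, top z 28 mm), aluminium V jaw at +x (fixed, x 75 to 108 mm, top z 42 mm, open to -x). Between them the moving jaw slides to +x. A small steel pawl sits on the housing's -y side.
- cradle (a point): Cradle centre on top of the base plate: z 10 mm and x 70 mm in the clamp frame, 120 mm from the knob's axis; axes as the clamp's. The connector's axis stands over it when pressed home in the V. The rubber pad starts 6 to 17 mm from the side of a connector standing there (see jaw), so 2 mm to -x of this point is a safe place to lower it.
- connector: Plastic and metal cable connector, upright round shell 19 mm in diameter, black top 17 mm, 68 mm tall, 30 g; origin at its foot (the axis lies 1 mm to its own +x), z up. Stands loose on the bench.
- jaw: Moving aluminium jaw (16 x 40 mm, top z 42 mm) and the rubber pad (18 mm wide, z 14 to 38 mm) on a threaded rod that is set differently every time and is not measured. Origin at the clamp's origin while the knob is at 0; it moves to the clamp's +x by 4 mm a tooth. The pad is sprung, 3 N per mm, so once it presses the connector home in the V each further tooth adds 12 N.
- knob_grip (a point): On the knob's upright axis, 68 mm above the bench (50 mm to -x of the clamp's origin), 12 mm below the top of the black wing: a bar 46 mm long, 14 mm thick, from z 46 to 80 mm, to be pinched across its 14 mm. x runs along the bar and turns with it (at knob 0 along the clamp's x).
- knob (a joint): Angle of the wing knob, rad, 0 at the start, growing clockwise seen from above, up to 1.9. It turns a 24-tooth ratchet wheel: the pawl catches every 0.262 rad (0.262, 0.524 ...) and stops it turning back. The first tooth that holds well varies, 0.52 to 1.31. Friction of knob and pawl takes 0.02 to 0.05 N m, less just before a click; the pad adds 0.0153 per N. Let go between teeth, a loaded knob springs back to the lower one.
- pawl (a joint): Angle of the sprung pawl, rad: about 0 when it is down behind a tooth, about 0.12 on top of one.
- padlock: Black padlock 90 x 46 x 22 mm lying flat, bystander; origin under its centre.
- cutters: Side cutters 152 x 48 x 13 mm lying flat, bystander; origin under their centre.

How it is judged:
By the outcome, as a careful person would: the job done as asked, in the order asked, and still so for the second after the job is handed in, with the robot touching nothing.
It also fails if it takes over 64 s, if anything falls off the work surface, if the arm or the gripper's body presses on something with over 40 N, if the wrist force passes 120 N, or if a joint passes its speed limit or range.

## Robot

A 6-joint arm with a two-finger parallel gripper is mounted at the origin on a cart in front of the work surface, level with it; the furniture and walls round the work are solid. World frame = base frame: x ahead of the robot, y to its left, z up, the work surface at z = 0. Lengths are in m, angles in rad, forces in N, time in s.
With the tool pointing down it reaches from about 0.35 to 0.975 m from the base axis. Payload 4.9 kg.
Tool frame: the origin (TCP) lies midway between the tips of the shut fingers; the grasp point (between the pads) lies 19 mm behind it (manip.pinch_z is the x of the grasp point in the tool frame, in m); x points along the fingers, y is the direction in which the jaws open and shut, and the axes are right-handed (so a half turn about x gives the same grasp; the last joint's range is limited). The gripper opens to 85 mm and grips with 20 to 120 N. Pads are 22 mm wide; open, the fingers measure 114 mm over their backs; the gripper's body (76 mm by 85 mm) begins 54 mm behind the grasp point. The pads swing forward as they close: fully open they stand 13 mm farther back than shut.
Start: joints at [-0.119, 0.053, 1.613, -0, 1.476, -0.119], TCP at [0.625, 0, 0.203] pointing down, gripper open.
Joint ranges: [-3.01, 3.01], [-1.01, 2.22], [0.06, 2.58], [-1.02, 4.17], [0.09, 2.62], [-3.14, 3.14]. Speed limits (rad/s): [2.57, 2.57, 3.14, 3.14, 3.14, 3.14].

## Interface

Orientations are given as a unit quaternion [w, x, y, z].
In Python, from plant import sensors, cams, workorder, manip gives the robot as it stands.
- The arm moves only by the tool drive_tool, never from a script. Its argument "series" is a list of rows, each an object of numbers: "x", "y", "z": the shift along the tool's x, y, z in units of 25 mm (1.0 is 25 mm); "ax", "ay", "az": the turn, a rotation vector about the tool's x, y, z in units of 5 degrees (1.0 is 5 degrees). A call has 1 to 5 rows; each row is the pose to reach, as a shift and turn from the pose commanded when the call began, along the tool's axes at that moment; what a row does not reach only later rows make up. A row lasts 1/12 s, in which the tool goes at most 41.7 mm and 7.16 degrees, less where a joint would pass 70% of its speed; a pose out of reach is approached as far as the arm can. A call with a gripper value outside its range is refused whole. "hand" is the opening, from 0 (shut) to 1 (fully open), set as the call begins (left out, the last holds). The fingers move at their own pace and stop on an object; the grip force is fixed at half the most. Time passes only in rows, so rows that repeat a pose let the fingers close. It gives the time, the measured TCP pose, the force and the opening at its end, in the units of the state.
- sensors.state(): the state, without advancing time (a new reading comes with each control period).
- cams.grab_frame(name): name is "scene" or "side" or "wrist"; returns a dict with "img" (480x640x3 uint8, blue, green, red), "camera_matrix" (3x3 intrinsics, pixels), "cam_to_world" (4x4, takes a point from camera to world coordinates). Camera axes: x right, y down, z forward; pixel columns grow to the right and rows downward; lengths in m; the calibration is good to about 2 mm. A picture is of the moment at which its call begins. There is no depth.
- workorder.job_done(): hands the job in, once; it reports no verdict.
The state is a dict: "time": time; "joint_pos": joint angles; "joint_vel": joint speeds; "joint_efforts": joint torques, N m; "tool_pos": TCP position; "tool_rot": TCP orientation; "contact_force": force on the tool from outside, world axes, zero at the start; "ft_torque": the same for the moment, N m; "gripper_width": opening from 0.0 (shut) to 1.0 (fully open).
Only numpy, scipy, OpenCV 4.12 (cv2) and the standard library are available. Lean on these libraries where they do the work, as an engineer would, in place of code of your own. Each camera call takes 0.05 s, during which the arm holds its last target.

## Working session

There is one attempt and no reset: what is moved stays moved. The work goes in short steps, Python scripts to look and compute and a tool call to move; the robot and the scene stay as the last step left them, time stands still between calls to the robot, and variables do not carry over. Pictures are saved under pics/ and viewed, and the job is handed in when it is done.

Besides the shell and the picture viewer there is one more tool, called in YAML: its name, and indented under it one key for each argument. drive_tool: Moves the arm, as the interface text tells. Its arguments: {"type":"object","properties":{"series":{"type":"array","items":{"type":"object","properties":{"x":{"type":"number"},"y":{"type":"number"},"z":{"type":"number"},"ax":{"type":"number"},"ay":{"type":"number"},"az":{"type":"number"}}}},"hand":{"type":"number"}},"required":["series"]}

```bash
ls; mkdir -p pics; python3 - <<'E'
from plant import sensors,cams,manip
import cv2,numpy as np
for n in ("scene","side","wrist"):
    f=cams.grab_frame(n); cv2.imwrite(f"pics/{n}0.png",f["img"]); print(n,f["camera_matrix"],np.round(f["cam_to_world"],4))
s=sensors.state();print(s, manip.pinch_z)
E
```

```text
pics
scene [[552.30348296   0.         312.70957063]
 [  0.         552.30348296 241.28071618]
 [  0.           0.           1.        ]] [[-9.131e-01 -2.504e-01  3.219e-01  2.492e-01]
 [-4.078e-01  5.621e-01 -7.195e-01  4.319e-01]
 [-8.000e-04 -7.882e-01 -6.154e-01  6.254e-01]
 [ 0.000e+00  0.000e+00  0.000e+00  1.000e+00]]
side [[518.58732772   0.         333.39679492]
 [  0.         518.58732772 241.51598079]
 [  0.           0.           1.        ]] [[ 0.9964 -0.0541  0.0655  0.5071]
 [-0.0834 -0.4745  0.8763 -1.052 ]
 [-0.0163 -0.8786 -0.4773  0.5093]
 [ 0.      0.      0.      1.    ]]
wrist [[430.51316704   0.         309.83871152]
 [  0.         430.51316704 239.41862599]
 [  0.           0.           1.        ]] [[ 1.000e+00  1.100e-03 -1.100e-03  6.245e-01]
 [ 7.000e-04 -9.522e-01 -3.055e-01  7.810e-02]
 [-1.400e-03  3.055e-01 -9.522e-01  3.739e-01]
 [ 0.000e+00  0.000e+00  0.000e+00  1.000e+00]]
{'time': 0.15, 'joint_pos': array([-1.19011612e-01,  5.31981266e-02,  1.61399320e+00,  1.15686594e-05,
        1.47600960e+00, -1.19027810e-01]), 'joint_vel': array([-0.00252564, -0.00391845, -0.00266218,  0.00094849,  0.00107186,
        0.00096169]), 'joint_efforts': array([ 5.10442842e-04, -3.94241810e+01, -3.70721948e+01, -1.15854355e-04,
        4.61802789e-03,  5.00508997e-05]), 'tool_pos': array([6.24460088e-01, 6.12907332e-05, 2.01941150e-01]), 'tool_rot': array([ 0.49955413,  0.49964778,  0.50045309, -0.50034435]), 'contact_force': array([-0.53146876, -0.04949039,  0.19979709]), 'ft_torque': array([0.00555207, 0.06535175, 0.01742966]), 'gripper_width': 1.0027041374276673} -0.0187
```

View pics/scene0.png

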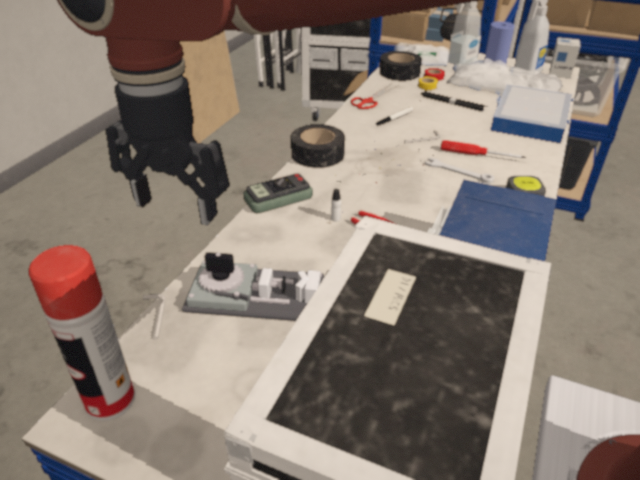

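View pics/side0.png

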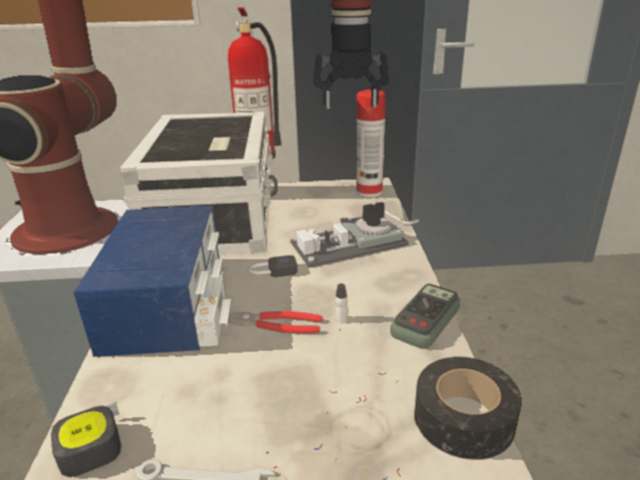

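View pics/wrist0.png

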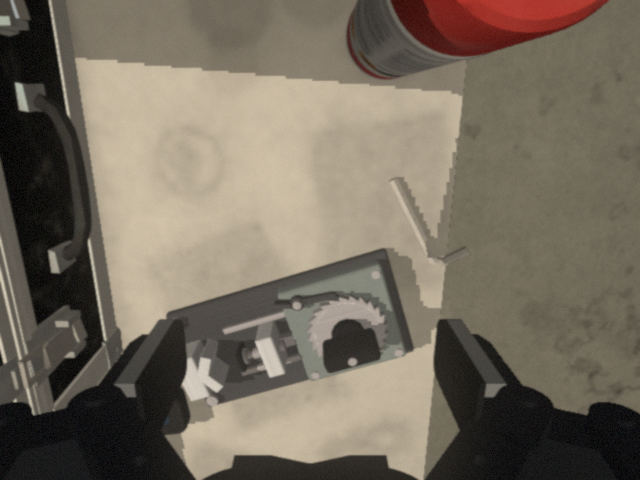

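The scene view shows the clamp at (250,290) with its knob at (220,265), and the connector standing at (336,205). The side view shows the connector at (341,305), cutters at (290,320), padlock at (275,266) and clamp at (350,238). The wrist view shows the clamp with the knob at (352,340) and the V jaw at (205,370). I'll zoom in for pixel accuracy.

```bash
python3 - <<'E'
import cv2
a=cv2.imread("pics/wrist0.png")[230:450,150:430]; cv2.imwrite("pics/z1.png",cv2.resize(a,None,fx=2.7,fy=2.7,interpolation=cv2.INTER_CUBIC))
a=cv2.imread("pics/side0.png")[190:340,240:430]; cv2.imwrite("pics/z2.png",cv2.resize(a,None,fx=4,fy=4,interpolation=cv2.INTER_CUBIC))
a=cv2.imread("pics/scene0.png")[180:330,175:375]; cv2.imwrite("pics/z3.png",cv2.resize(a,None,fx=4,fy=4,interpolation=cv2.INTER_CUBIC))
E
```

```text
(no output)
```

View pics/z1.png

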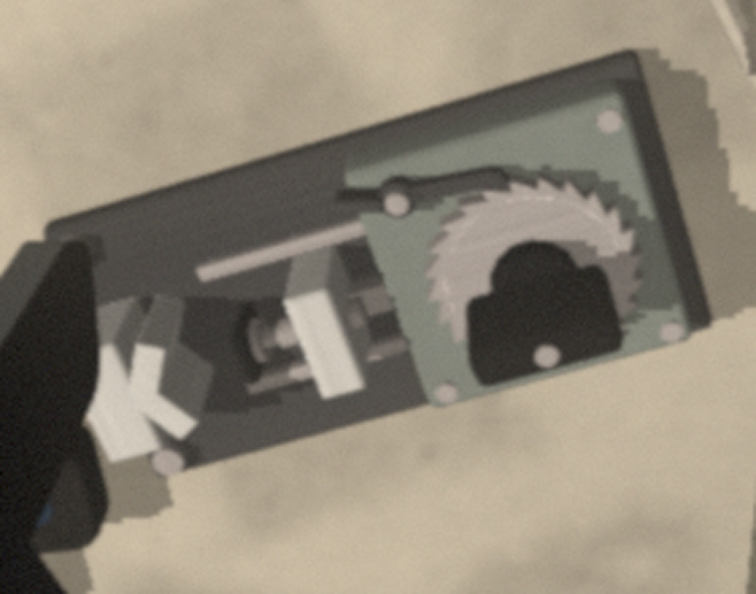

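View pics/z2.png

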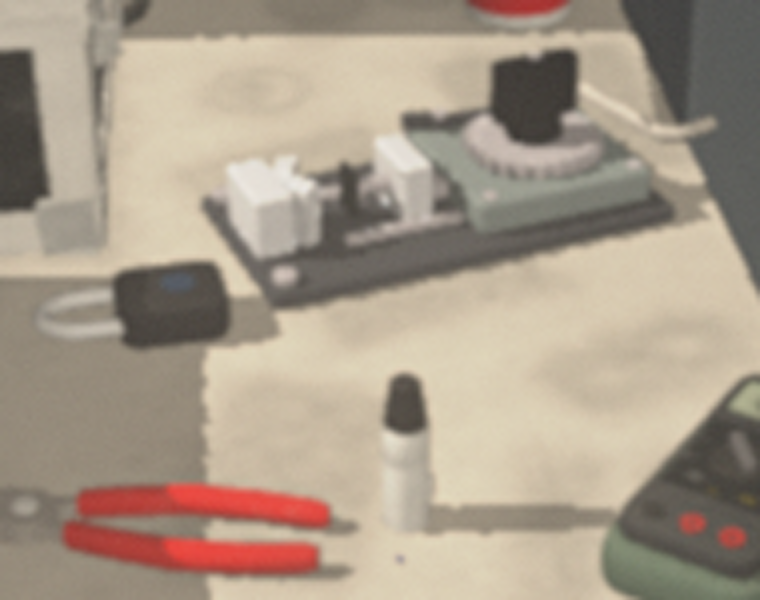

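View pics/z3.png

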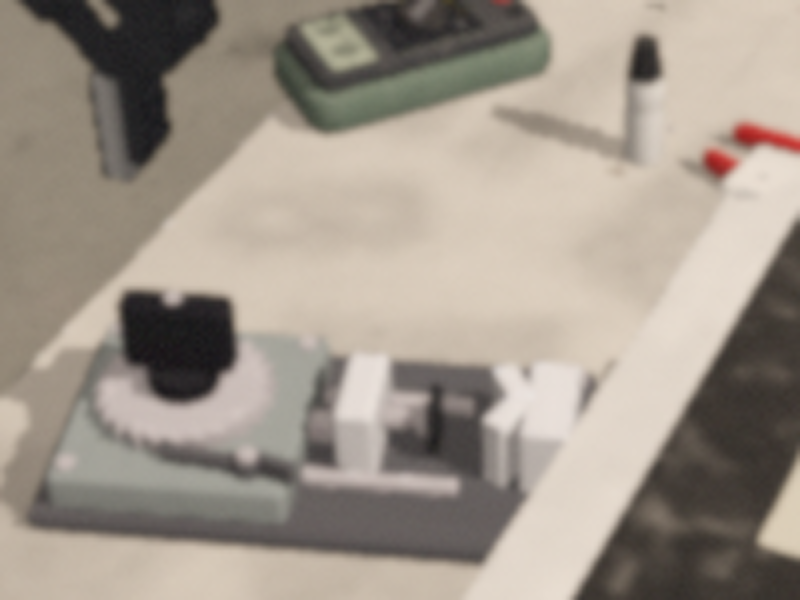

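```bash
cat > h.py <<'E'
import numpy as np, cv2
from plant import cams,sensors
def ray(f,p):
    K=f["camera_matrix"];T=f["cam_to_world"]
    d=T[:3,:3]@np.linalg.solve(K,[p[0],p[1],1.]); return T[:3,3],d/np.linalg.norm(d)
def plane(f,p,z):
    o,d=ray(f,p); return np.round((o+d*(z-o[2])/d[2])*1000,1)
def tri(l):
    A=np.zeros((3,3));b=np.zeros(3);R=[ray(*q) for q in l]
    for o,d in R:
        P=np.eye(3)-np.outer(d,d);A+=P;b+=P@o
    x=np.linalg.solve(A,b); e=[np.linalg.norm((np.eye(3)-np.outer(d,d))@(x-o))*1000 for o,d in R]
    return np.round(x*1000,1),np.round(e,1)
def grab(n,name):
    f=cams.grab_frame(n); cv2.imwrite(f"pics/{name}.png",f["img"]); np.savez(f"{name}.npz",**{k:f[k] for k in("camera_matrix","cam_to_world")}); return f
def load(name): return dict(np.load(name+".npz"))
E
python3 - <<'E'
from h import *
F={n:grab(n,n+"1") for n in("scene","side","wrist")}
W=lambda x,y:(F["wrist"],(150+x/2.7,230+y/2.7))
S=lambda x,y:(F["side"],(240+x/4,190+y/4))
C=lambda x,y:(F["scene"],(175+x/4,180+y/4))
print("conn top",tri([S(404,380),C(646,40)]))
print("conn foot side/scene z0",plane(*S(405,528),0),plane(*C(643,161),0), tri([S(405,528),C(643,161)]))
print("conn black/white boundary",tri([S(405,428),C(646,78)]))
print("knob top screw",tri([W(546,357),S(538,57),C(174,297)]),plane(*W(546,357),.08))
for p in [(632,52),(708,325),(48,228)]: print("plate",plane(*W(*p),.01))
for p in [(609,121),(671,331),(445,393)]: print("housing screw",plane(*W(*p),.028))
print("plate bot side",plane(*S(278,305),0),plane(*S(672,215),0.0),plane(*C(32,523),0))
print("jaw top corners",[plane(*W(*p),.042) for p in [(287,300),(320,290),(364,383),(325,398)]])
print("V top",[plane(*W(*p),.042) for p in [(140,347),(163,349),(152,390),(197,425),(185,437),(133,393)]])
E
```

```text
conn top (array([ 566.2, -382.1,   66.5]), array([1.6, 1.6]))
conn foot side/scene z0 [ 567.  -387.2    0. ] [ 562.6 -377.8    0. ] (array([ 566.1, -383. ,   -3.8]), array([1.4, 1.4]))
conn black/white boundary (array([ 566.2, -383.1,   44.7]), array([1.8, 1.8]))
knob top screw (array([ 658.5, -118.5,   79. ]), array([0.5, 2.2, 2. ])) [ 658.1 -118.3   80. ]
plate [691. -48.  10.]
plate [ 723.8 -151.7   10. ]
plate [ 490.8 -113.2   10. ]
housing screw [681.6 -65.3  28. ]
housing screw [ 706.5 -142.7   28. ]
housing screw [ 629.3 -167.5   28. ]
plate bot side [ 523.8 -209.7    0. ] [ 726.9 -143.7    0. ] [691.2 -52.2   0. ]
jaw top corners [array([ 577.6, -122.3,   42. ]), array([ 588.5, -118.6,   42. ]), array([ 602.1, -153.7,   42. ]), array([ 589. , -159.6,   42. ])]
V top [array([ 528.5, -140. ,   42. ]), array([ 536. , -140.7,   42. ]), array([ 531.3, -156.5,   42. ]), array([ 545.5, -170.3,   42. ]), array([ 541.1, -175.1,   42. ]), array([ 524.8, -157.7,   42. ])]
```

```bash
cat >> h.py <<'E'
from scipy.spatial.transform import Rotation as Rn
def rot(s):
    q=s["tool_rot"]; return Rn.from_quat([q[1],q[2],q[3],q[0]])
def go(x,y,z,yaw=None):
    """units needed; target in mm; yaw = world heading (deg) of tool y, tool x straight down"""
    s=sensors.state();R=rot(s);M=R.as_matrix()
    d=M.T@(np.array([x,y,z])/1000-s["tool_pos"])/.025
    print("t %.2f"%s["time"],"tcp",np.round(s["tool_pos"]*1000,1),"w %.3f"%s["gripper_width"],"F",np.round(s["contact_force"],1),"T",np.round(s["ft_torque"],3),"j",np.round(s["joint_pos"],2),"yaw_y %.2f"%np.degrees(np.arctan2(M[1,1],M[0,1])),"tilt",np.round(np.degrees(M[:2,0]),2))
    print("shift xyz",np.round(d,3))
    if yaw is not None:
        a=np.radians(yaw);ty=np.array([np.cos(a),np.sin(a),0]);tx=np.array([0,0,-1.]);T=np.c_[tx,ty,np.cross(tx,ty)]
        print("turn",np.round(np.degrees((R.inv()*Rn.from_matrix(T)).as_rotvec())/5,3))
E
python3 -c "
from h import *
print(np.round(rot(sensors.state()).as_matrix(),3))
go(600,-250,203,-72);go(600,-250,203,108)"
```

```text
[[-0.001  1.    -0.   ]
 [ 0.    -0.    -1.   ]
 [-1.    -0.001 -0.   ]]
t 0.30 tcp [624.8   0.  202.5] w 1.003 F [-0.7 -0.   0.1] T [-0.012  0.009 -0.002] j [-0.12  0.05  1.61 -0.    1.48 -0.12] yaw_y -0.00 tilt [-0.04  0.  ]
shift xyz [-0.021 -0.99  10.001]
turn [1.44e+01 4.00e-03 8.00e-03]
t 0.30 tcp [624.8   0.  202.5] w 1.003 F [-0.7 -0.   0.1] T [-0.012  0.009 -0.002] j [-0.12  0.05  1.61 -0.    1.48 -0.12] yaw_y -0.00 tilt [-0.04  0.  ]
shift xyz [-0.021 -0.99  10.001]
turn [-2.16e+01 -8.00e-03  5.00e-03]
```

drive_tool:
  series:
    - {"z": 1,"y": -0.2,"ax": 1.4}
    - {"z": 2,"y": -0.4,"ax": 2.8}
    - {"z": 3,"y": -0.6,"ax": 4.2}
    - {"z": 4,"y": -0.8,"ax": 5.6}
    - {"z": 5,"y": -1,"ax": 7}

```text
schema error: expected keys x, y, z, ax, ay, az
```

```bash
python3 -c "
from h import *
go(600,-250,203,-72)"
```

```text
t 0.30 tcp [624.8   0.  202.5] w 1.003 F [-0.7 -0.   0.1] T [-0.012  0.009 -0.002] j [-0.12  0.05  1.61 -0.    1.48 -0.12] yaw_y -0.00 tilt [-0.04  0.  ]
shift xyz [-0.021 -0.99  10.001]
turn [1.44e+01 4.00e-03 8.00e-03]
```

All six keys are needed.

drive_tool:
  series:
    - {"x": 0,"y": -0.2,"z": 1,"ax": 1.4,"ay": 0,"az": 0}
    - {"x": 0,"y": -0.4,"z": 2,"ax": 2.8,"ay": 0,"az": 0}
    - {"x": 0,"y": -0.6,"z": 3,"ax": 4.2,"ay": 0,"az": 0}
    - {"x": 0,"y": -0.8,"z": 4,"ax": 5.6,"ay": 0,"az": 0}
    - {"x": 0,"y": -1,"z": 5,"ax": 7,"ay": 0,"az": 0}

```text
time: 0.72
tool_pos: [0.5996, -0.126, 0.2028]
tool_rot: [-0.325, -0.628, -0.325, 0.628]
contact_force: [-0.0, 0.8, 0.2]
gripper_width: 0.998
```

```bash
python3 -c "
from h import *
go(600,-250,203,-72)"
```

```text
t 0.72 tcp [ 599.6 -126.   202.8] w 0.998 F [-0.   0.8  0.2] T [ 0.017 -0.034 -0.065] j [-0.33  0.02  1.64 -0.    1.48  0.29] yaw_y -35.33 tilt [-0.  0.]
shift xyz [-0.007  2.881  4.037]
turn [7.334 0.    0.   ]
```

drive_tool:
  series:
    - {"x": 0,"y": 0.4,"z": 0.5,"ax": 1.4,"ay": 0,"az": 0}
    - {"x": 0,"y": 0.8,"z": 1,"ax": 2.8,"ay": 0,"az": 0}
    - {"x": 0,"y": 1.2,"z": 1.5,"ax": 4.2,"ay": 0,"az": 0}
    - {"x": 0,"y": 1.6,"z": 2,"ax": 5.6,"ay": 0,"az": 0}
    - {"x": 0,"y": 2,"z": 2.5,"ax": 7,"ay": 0,"az": 0}

```text
time: 1.13
tool_pos: [0.605, -0.2057, 0.2028]
tool_rot: [-0.121, -0.697, -0.121, 0.697]
contact_force: [-0.1, 0.0, -0.3]
gripper_width: 1.001
```

```bash
python3 -c "
from h import *
go(566,-383,203,-72)
f=grab('wrist','w2');print(np.round(f['cam_to_world'],3))"
```

```text
t 1.13 tcp [ 605.  -205.7  202.8] w 1.001 F [-0.1  0.  -0.3] T [ 0.02  -0.026 -0.016] j [-0.44  0.09  1.58  0.    1.48  0.78] yaw_y -70.35 tilt [-0.01  0.  ]
shift xyz [-0.008  6.155  3.854]
turn [0.329 0.001 0.001]
[[ 0.337 -0.896 -0.289  0.679]
 [-0.942 -0.321 -0.102 -0.18 ]
 [-0.001  0.306 -0.952  0.375]
 [ 0.     0.     0.     1.   ]]
```

View pics/w2.png

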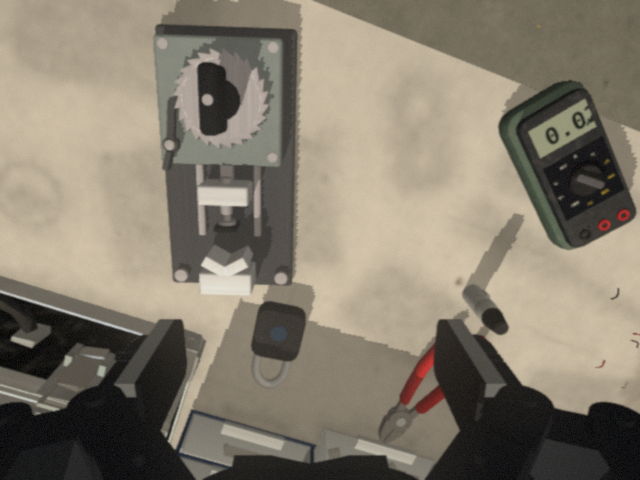

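The wrist view shows the whole clamp: knob screw (207,99), moving jaw (223,193), V jaw (226,268). The connector is at (485,308) and the padlock at (277,333).

```bash
python3 - <<'E'
import cv2
im=cv2.imread("pics/w2.png")
cv2.imwrite("pics/z4.png",cv2.resize(im[15:165,145:305],None,fx=4,fy=4,interpolation=cv2.INTER_CUBIC))
cv2.imwrite("pics/z5.png",cv2.resize(im[155:305,145:305],None,fx=4,fy=4,interpolation=cv2.INTER_CUBIC))
cv2.imwrite("pics/z6.png",cv2.resize(im[270:345,450:530],None,fx=6,fy=6,interpolation=cv2.INTER_CUBIC))
E
```

```text
(no output)
```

View pics/z4.png

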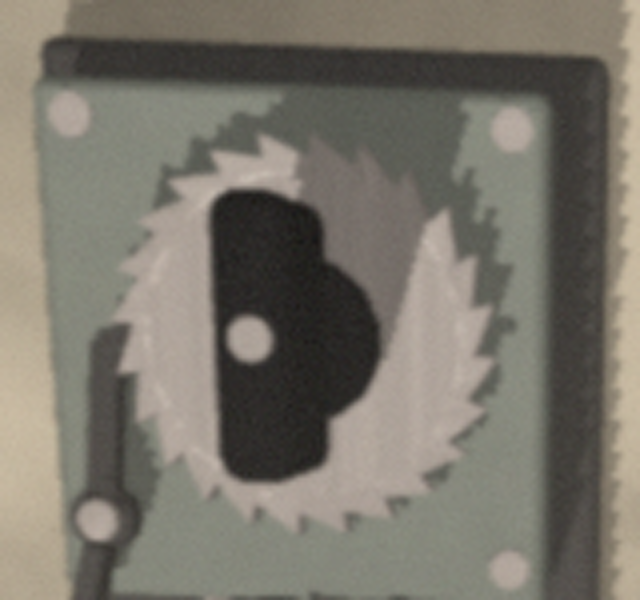

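View pics/z5.png

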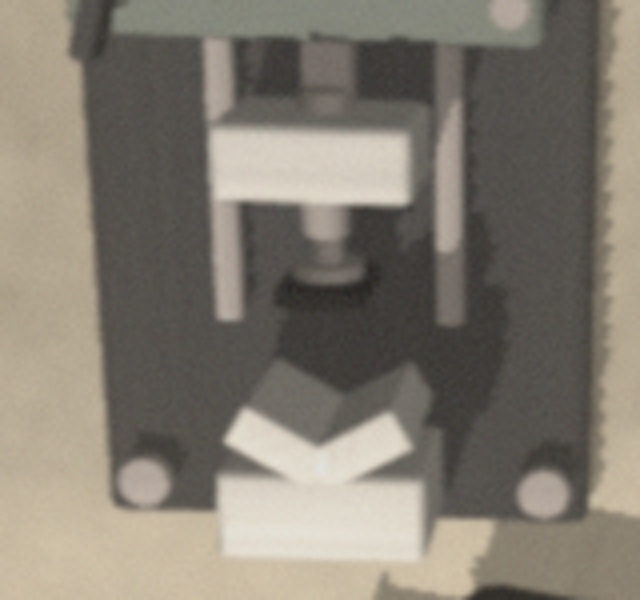

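View pics/z6.png

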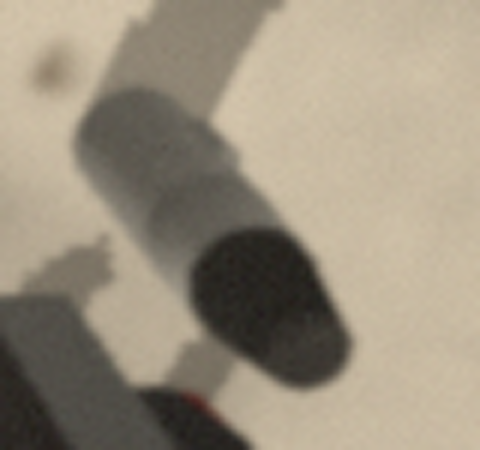

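```bash
python3 - <<'E'
from h import *
F=load("wrist1");G=load("w2");SD=load("side1");SC=load("scene1")
W=lambda x,y:(F,(150+x/2.7,230+y/2.7))
A=lambda x,y:(G,(145+x/4,15+y/4)); B=lambda x,y:(G,(145+x/4,155+y/4)); D=lambda x,y:(G,(450+x/6,270+y/6))
S=lambda x,y:(SD,(240+x/4,190+y/4)); C=lambda x,y:(SC,(175+x/4,180+y/4))
print("knob",tri([W(546,357),A(250,340)]),tri([W(546,357),A(250,340),S(538,57),C(174,297)]))
print("hs",tri([W(609,121),A(70,113)]),tri([W(671,331),A(512,130)]),tri([W(445,393),A(509,570)]), "pawl",tri([W(397,203),A(99,521)]))
print("plate corners",[plane(*p,.01) for p in [A(45,45),A(606,65),B(112,508),B(586,518)]])
print("plate bolts",[plane(*p,.012) for p in [B(145,482),B(543,494)]])
print("jaw",[plane(*p,.042) for p in [B(213,130),B(214,196),B(410,205),B(412,130)]])
print("V",[plane(*p,.042) for p in [B(238,410),B(222,440),B(320,445),B(398,413),B(412,443),B(223,556),B(421,560)]])
print("conn", tri([D(318,342),S(404,380),C(646,40)]), tri([D(130,140),S(405,528),C(643,161)]))
print("pad top edge z38", [plane(*p,.038) for p in [B(280,285),B(325,290),B(370,285),B(280,300),B(325,308),B(370,298)]])
E
```

```text
knob (array([ 657.5, -116.9,   82.3]), array([0.4, 0.4])) (array([ 658. , -117.5,   79.5]), array([0.9, 1.6, 2.5, 1.9]))
hs (array([680.7, -64.2,  30.8]), array([0.4, 0.4])) (array([ 705.4, -141.2,   30.4]), array([0.5, 0.5])) (array([ 629. , -165.7,   30.7]), array([0.3, 0.3])) pawl (array([612.9, -89.2,  39. ]), array([0.7, 0.7]))
plate corners [array([690.4, -49.9,  10. ]), array([ 723.4, -152.5,   10. ]), array([ 487. , -114.3,   10. ]), array([ 521.5, -217.8,   10. ])]
plate bolts [array([ 496.9, -120.2,   12. ]), array([ 524.6, -206.4,   12. ])]
jaw [array([ 588.7, -119. ,   42. ]), array([ 576. , -122.6,   42. ]), array([ 587.3, -159.7,   42. ]), array([ 601.8, -155.6,   42. ])]
V [array([ 534. , -139.1,   42. ]), array([ 526.5, -137.8,   42. ]), array([ 532.2, -157.2,   42. ]), array([ 544.5, -170.3,   42. ]), array([ 539.1, -175. ,   42. ]), array([ 501.1, -144.9,   42. ]), array([ 514.3, -184.7,   42. ])]
conn (array([ 567. , -383.4,   66.5]), array([1.4, 1.5, 2.2])) (array([ 565.9, -384. ,   -3.3]), array([1. , 1.6, 1.6]))
pad top edge z38 [array([ 561.3, -139.5,   38. ]), array([ 563.4, -148.4,   38. ]), array([ 567.5, -156.7,   38. ]), array([ 558.2, -140.3,   38. ]), array([ 559.7, -149.5,   38. ]), array([ 564.8, -157.5,   38. ])]
```

drive_tool:
  series:
    - {"x": 0,"y": 1.25,"z": 0.8,"ax": 0.1,"ay": 0,"az": 0}
    - {"x": 0,"y": 2.5,"z": 1.6,"ax": 0.2,"ay": 0,"az": 0}
    - {"x": 0,"y": 3.75,"z": 2.4,"ax": 0.38,"ay": 0,"az": 0}
    - {"x": 0,"y": 5,"z": 3.1,"ax": 0.38,"ay": 0,"az": 0}
    - {"x": 0,"y": 6.155,"z": 3.854,"ax": 0.38,"ay": 0,"az": 0}
  hand: 0.6

```text
time: 1.6
tool_pos: [0.5668, -0.3838, 0.2028]
tool_rot: [0.112, 0.698, 0.112, -0.698]
contact_force: [-0.4, -0.4, -0.3]
gripper_width: 0.6
```

```bash
python3 -c "
from h import *
go(566.4,-383.6,80,-72.25)
f=grab('wrist','w3')"
```

```text
t 1.60 tcp [ 566.8 -383.8  202.8] w 0.600 F [-0.4 -0.4 -0.3] T [-0.048  0.011  0.021] j [-0.7   0.19  1.46  0.    1.49  0.55] yaw_y -71.81 tilt [0.01 0.  ]
shift xyz [ 4.914 -0.014  0.014]
turn [ 0.089 -0.002 -0.   ]
```

View pics/w3.png

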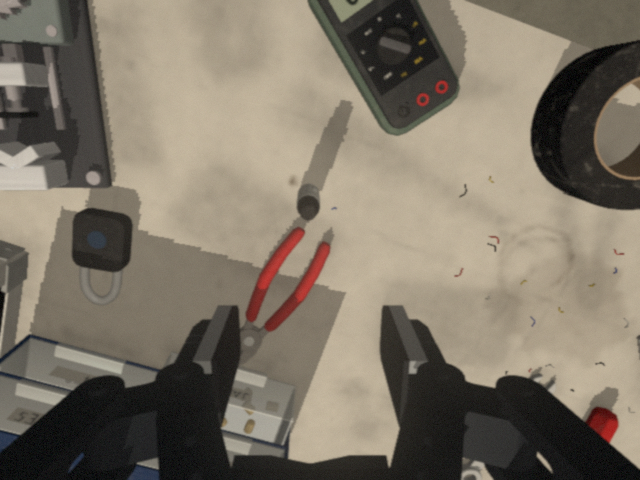

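The connector's top is at (308,207) and its shell foot near (309,190); the cutters' tips, at (302,232), are just clear of it. I'll check the predicted pixel against this.

```bash
python3 - <<'E'
from h import *
f=load('w3');K=f["camera_matrix"];T=np.linalg.inv(f["cam_to_world"])
for P in [(566.4,-383.6,68),(566.4,-383.6,0),(566.4,-383.6,35)]:
    c=K@(T[:3,:3]@(np.array(P)/1000)+T[:3,3]);print(P,c[:2]/c[2])
im=cv2.imread("pics/w3.png");cv2.imwrite("pics/z7.png",cv2.resize(im[170:240,270:350],None,fx=8,fy=8,interpolation=cv2.INTER_CUBIC))
E
```

```text
(566.4, -383.6, 68) [309.09808153 213.42615035]
(566.4, -383.6, 0) [309.3099814  194.32820697]
(566.4, -383.6, 35) [309.21076989 203.26986301]
```

View pics/z7.png

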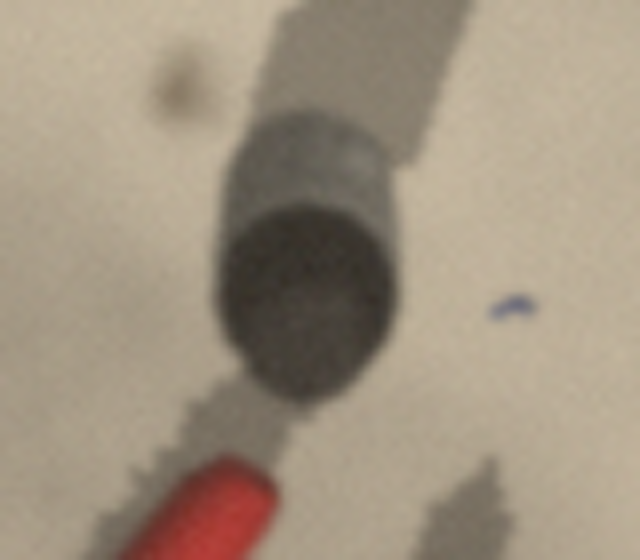

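drive_tool:
  series:
    - {"x": 1.4,"y": -0.04,"z": 0,"ax": 0.09,"ay": 0,"az": 0}
    - {"x": 2.8,"y": -0.04,"z": 0,"ax": 0.09,"ay": 0,"az": 0}
    - {"x": 4.2,"y": -0.04,"z": 0,"ax": 0.09,"ay": 0,"az": 0}
    - {"x": 5.6,"y": -0.04,"z": 0,"ax": 0.09,"ay": 0,"az": 0}
    - {"x": 6.71,"y": -0.04,"z": 0,"ax": 0.09,"ay": 0,"az": 0}

```text
time: 2.07
tool_pos: [0.5658, -0.3801, 0.0319]
tool_rot: [-0.108, -0.698, -0.11, 0.699]
contact_force: [-0.1, 1.2, -0.9]
gripper_width: 0.596
```

drive_tool:
  series:
    - {"x": 0,"y": 0,"z": 0,"ax": 0,"ay": 0,"az": 0}
    - {"x": 0,"y": 0,"z": 0,"ax": 0,"ay": 0,"az": 0}
    - {"x": 0,"y": 0,"z": 0,"ax": 0,"ay": 0,"az": 0}
    - {"x": 0,"y": 0,"z": 0,"ax": 0,"ay": 0,"az": 0}
    - {"x": 0,"y": 0,"z": 0,"ax": 0,"ay": 0,"az": 0}
  hand: 0.0

```text
time: 2.48
tool_pos: [0.5686, -0.3828, 0.0386]
tool_rot: [0.11, 0.7, 0.107, -0.698]
contact_force: [-0.4, -1.0, 0.1]
gripper_width: 0.124
```

```bash
python3 -c "
from h import *
go(566.4,-383.6,150,-72.25)
f=grab('wrist','w4');f=grab('side','s4')"
```

```text
t 2.48 tcp [ 568.6 -382.8   38.6] w 0.124 F [-0.4 -1.   0.1] T [-0.006 -0.017 -0.055] j [-0.7   0.33  1.59  0.    1.22  0.56] yaw_y -72.33 tilt [ 0.23 -0.19]
shift xyz [-4.457  0.024  0.082]
turn [-0.016 -0.032 -0.05 ]
```

View pics/w4.png

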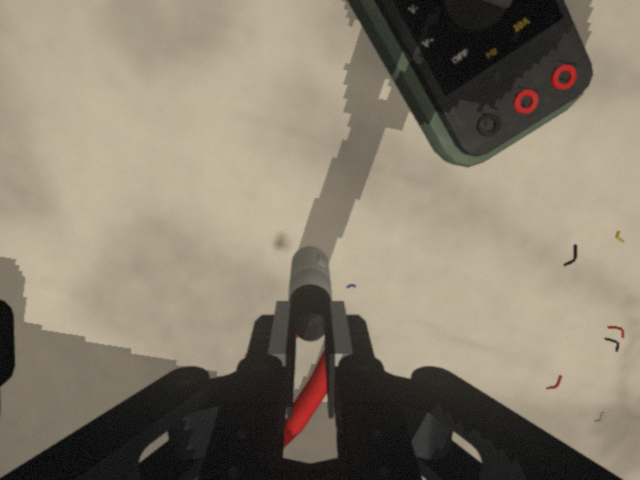

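View pics/s4.png

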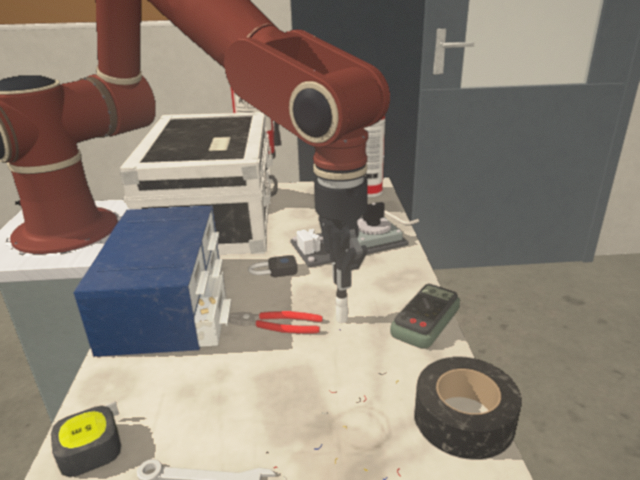

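drive_tool:
  series:
    - {"x": 0,"y": 0,"z": 0,"ax": 0,"ay": 0,"az": 0}
    - {"x": 0,"y": 0,"z": 0,"ax": 0,"ay": 0,"az": 0}
    - {"x": 0,"y": 0,"z": 0,"ax": 0,"ay": 0,"az": 0}

```text
time: 2.83
tool_pos: [0.568, -0.3823, 0.0372]
tool_rot: [0.109, 0.699, 0.108, -0.698]
contact_force: [-1.2, -0.2, 6.4]
gripper_width: 0.129
```

```bash
python3 -c "
from h import *
go(566.4,-383.6,35,-72.25)
f=grab('wrist','w5')
im=f['img'];cv2.imwrite('pics/z8.png',cv2.resize(im[220:420,230:390],None,fx=3,fy=3,interpolation=cv2.INTER_CUBIC))
im=cv2.imread('pics/s4.png');cv2.imwrite('pics/z9.png',cv2.resize(im[210:335,285:395],None,fx=4.5,fy=4.5,interpolation=cv2.INTER_CUBIC))
"
```

```text
t 2.83 tcp [ 568.  -382.3   37.2] w 0.129 F [-1.2 -0.2  6.4] T [ 0.102  0.047 -0.027] j [-0.7   0.33  1.59  0.    1.22  0.56] yaw_y -72.35 tilt [ 0.14 -0.11]
shift xyz [0.088 0.032 0.075]
turn [-0.02  -0.02  -0.029]
```

View pics/z8.png

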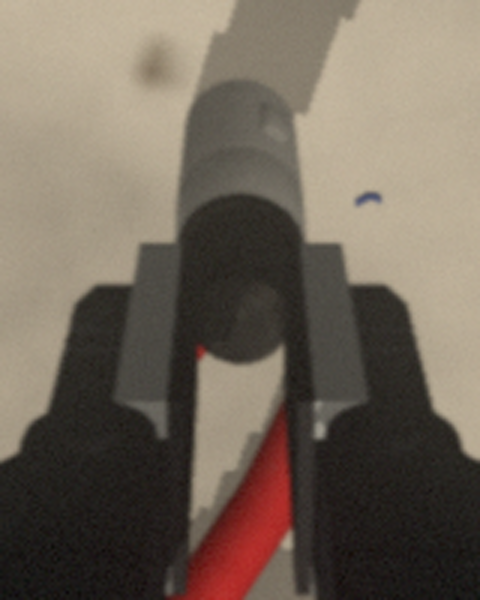

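View pics/z9.png

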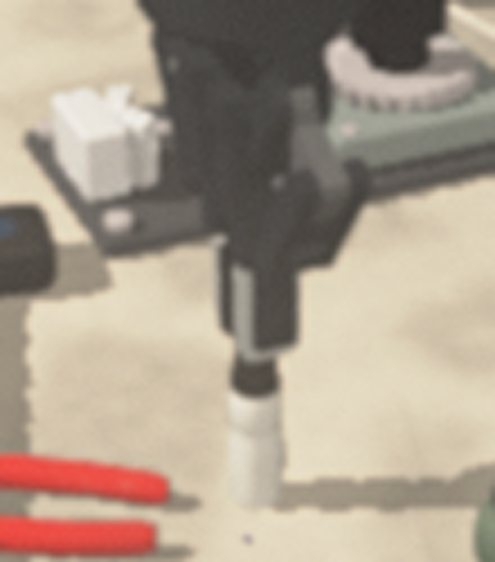

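```bash
python3 - <<'E'
from h import *
f=load('s4')
for y in (-.383,-.395,-.405):
  for p in [(265,352),(238,325),(255,372),(255,400),(255,505)]:
    o,d=ray(f,(285+p[0]/4.5,210+p[1]/4.5)); print(y,p,np.round((o+d*(y-o[1])/d[1])*1000,1))
E
```

```text
-0.383 (265, 352) [ 572.1 -383.    61.5]
-0.383 (238, 325) [ 562.9 -383.    73.2]
-0.383 (255, 372) [ 568.5 -383.    53.5]
-0.383 (255, 400) [ 568.4 -383.    41.7]
-0.383 (255, 505) [ 568.  -383.    -3.7]
-0.395 (265, 352) [ 570.9 -395.    69.5]
-0.395 (238, 325) [ 561.9 -395.    81. ]
-0.395 (255, 372) [ 567.4 -395.    61.7]
-0.395 (255, 400) [ 567.3 -395.    50.1]
-0.395 (255, 505) [ 566.9 -395.     5.5]
-0.405 (265, 352) [ 569.9 -405.    76.2]
-0.405 (238, 325) [ 561.  -405.    87.6]
-0.405 (255, 372) [ 566.5 -405.    68.5]
-0.405 (255, 400) [ 566.4 -405.    57.1]
-0.405 (255, 505) [ 566.  -405.    13.1]
```

```bash
python3 - <<'E'
from h import *
s=sensors.state();M=rot(s).as_matrix();p=s["tool_pos"];print(s["time"],p,s["gripper_width"],s["contact_force"])
f=load('w5');K=f["camera_matrix"];T=np.linalg.inv(f["cam_to_world"]);print(f["cam_to_world"][:3,3]-p, f["cam_to_world"][:3,:3])
for x in (0,-.019,-.038):
  for z in (-.011,0,.011):
    P=p+M@np.array([x,0,z]); c=K@(T[:3,:3]@P+T[:3,3]);print(x,z,np.round(P*1000,1),np.round(c[:2]/c[2],1), "z8",np.round((c[:2]/c[2]-[230,220])*3))
for P in [(566.4,-383.6,68),(566.4,-383.6,0)]:
    c=K@(T[:3,:3]@(np.array(P)/1000)+T[:3,3]);print(P,c[:2]/c[2])
E
```

```text
2.8833 [ 0.56792464 -0.38230817  0.03720532] 0.12720812813497 [-0.06785167 -0.15335093  5.36424013]
[0.0743942  0.02362031 0.1722407 ] [[ 0.30389058 -0.90756945 -0.28977269]
 [-0.95270592 -0.28904839 -0.09382138]
 [ 0.00139109  0.30457959 -0.95248587]]
0 -0.011 [ 578.4 -379.    37.2] [309.1 266.1] z8 [237. 138.]
0 0 [ 567.9 -382.3   37.2] [309.1 289.6] z8 [237. 209.]
0 0.011 [ 557.4 -385.6   37.2] [309.  312.3] z8 [237. 277.]
-0.019 -0.011 [ 578.4 -378.9   56.2] [308.9 284. ] z8 [237. 192.]
-0.019 0 [ 567.9 -382.3   56.2] [308.9 309.7] z8 [237. 269.]
-0.019 0.011 [ 557.4 -385.6   56.2] [308.9 334.4] z8 [237. 343.]
-0.038 -0.011 [ 578.3 -378.9   75.2] [308.7 306.3] z8 [236. 259.]
-0.038 0 [ 567.8 -382.2   75.2] [308.7 334.6] z8 [236. 344.]
-0.038 0.011 [ 557.4 -385.6   75.2] [308.7 361.6] z8 [236. 425.]
(566.4, -383.6, 68) [311.10040136 328.79216541]
(566.4, -383.6, 0) [310.55336964 263.09446343]
```

```bash
python3 - <<'E'
from h import *
f=load('w5');K=f["camera_matrix"]
# tool->cam fixed, from w5 now
s=sensors.state();M=rot(s).as_matrix();p=s["tool_pos"]
T=np.linalg.inv(f["cam_to_world"])
def pr(q):
    c=K@(T[:3,:3]@(p+M@np.array(q))+T[:3,3]);return np.round(c[:2]/c[2],1)
for x in (0,-.013,-.025,-.04): print("open tip",x,[pr((x,yy,zz)) for yy in(.0425,-.0425) for zz in(-.011,.011)])
im=cv2.imread("pics/wrist0.png");cv2.imwrite("pics/z10.png",im[290:480,60:600])
E
```

```text
open tip 0 [array([408.3, 266.2]), array([404.8, 312.4]), array([209.9, 265.9]), array([213.4, 312.2])]
open tip -0.013 [array([415.3, 278. ]), array([411.3, 327. ]), array([202.7, 277.8]), array([206.7, 326.8])]
open tip -0.025 [array([422.8, 290.6]), array([418.2, 342.4]), array([195. , 290.4]), array([199.6, 342.2])]
open tip -0.04 [array([433.7, 309.1]), array([428.2, 365. ]), array([183.8, 308.9]), array([189.3, 364.7])]
```

View pics/z10.png

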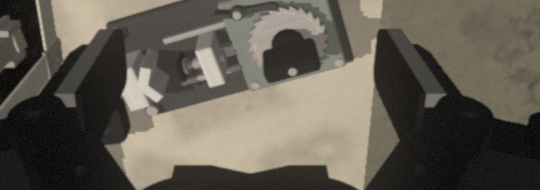

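```bash
python3 - <<'E'
from h import *
im=cv2.imread("pics/side1.png");cv2.imwrite("pics/z11.png",cv2.resize(im[40:120,300:400],None,fx=4,fy=4))
im=cv2.imread("pics/scene1.png");cv2.imwrite("pics/z12.png",cv2.resize(im[120:230,100:240],None,fx=4,fy=4))
E
```

```text
(no output)
```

View pics/z11.png

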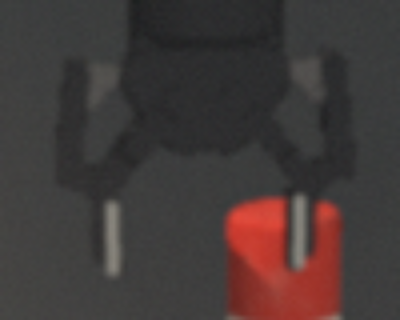

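View pics/z12.png

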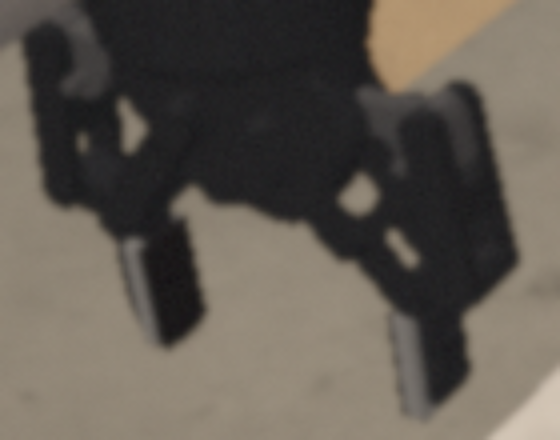

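```bash
python3 - <<'E'
from h import *
f=load("side1");g=load("scene1")
for p in [(113,275),(297,268),(105,200),(300,195)]:
    o,d=ray(f,(300+p[0]/4,40+p[1]/4)); print(np.round((o+d*(-.011-o[1])/d[1])*1000,1))
for p in [(415,415),(168,345),(395,312),(125,238)]:
    o,d=ray(g,(100+p[0]/4,120+p[1]/4)); print(np.round((o+d*(.011-o[1])/d[1])*1000,1))
E
```

```text
[579.5 -11.  246.4]
[672.8 -11.  246.4]
[576.3 -11.  283.5]
[673.5 -11.  282.6]
[576.   11.  247.2]
[664.1  11.  247.3]
[577.5  11.  282.5]
[671.1  11.  283.3]
```

The cameras show the fingertips about 30 mm farther back than the stated tool frame. Open tips are at z = 246 mm with the TCP reading 202.5, in both fixed views. So the gripper only has the connector's tapered tip. I'll open it and go lower.

drive_tool:
  series:
    - {"x": 0,"y": 0,"z": 0,"ax": 0,"ay": 0,"az": 0}
    - {"x": 0,"y": 0,"z": 0,"ax": 0,"ay": 0,"az": 0}
    - {"x": 0,"y": 0,"z": 0,"ax": 0,"ay": 0,"az": 0}
    - {"x": 0,"y": 0.03,"z": 0.05,"ax": 0,"ay": 0,"az": 0}
  hand: 0.6

```text
time: 3.22
tool_pos: [0.5655, -0.3821, 0.0344]
tool_rot: [-0.108, -0.698, -0.109, 0.699]
contact_force: [0.5, 0.4, 0.7]
gripper_width: 0.602
```

```bash
python3 -c "
from h import *
go(566.4,-383.6,2,-72.25)
f=grab('wrist','w6')"
```

```text
t 3.22 tcp [ 565.5 -382.1   34.4] w 0.602 F [0.5 0.4 0.7] T [0.055 0.043 0.049] j [-0.7   0.33  1.59  0.    1.22  0.56] yaw_y -72.34 tilt [-0.05  0.05]
shift xyz [ 1.296  0.069 -0.015]
turn [-0.017  0.007  0.013]
```

View pics/w6.png

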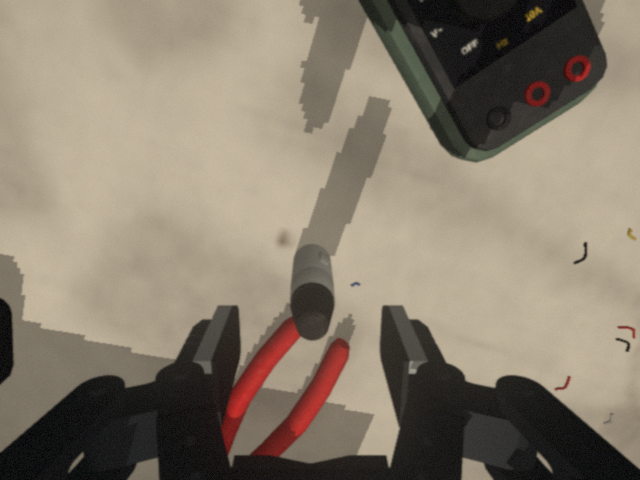

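The connector is still upright, with its top at (313,325), centred between the open fingers. I'll go lower and close.

drive_tool:
  series:
    - {"x": 0.4,"y": 0.04,"z": 0,"ax": 0,"ay": 0,"az": 0}
    - {"x": 0.8,"y": 0.04,"z": 0,"ax": 0,"ay": 0,"az": 0}
    - {"x": 1.15,"y": 0.04,"z": 0,"ax": 0,"ay": 0,"az": 0}
    - {"x": 1.3,"y": 0.04,"z": 0,"ax": 0,"ay": 0,"az": 0}
    - {"x": 1.3,"y": 0.04,"z": 0,"ax": 0,"ay": 0,"az": 0}

```text
time: 3.68
tool_pos: [0.5648, -0.3823, -0.0001]
tool_rot: [-0.107, -0.698, -0.11, 0.7]
contact_force: [0.2, 0.3, -0.1]
gripper_width: 0.598
```

drive_tool:
  series:
    - {"x": 0,"y": 0,"z": 0,"ax": 0,"ay": 0,"az": 0}
    - {"x": 0,"y": 0,"z": 0,"ax": 0,"ay": 0,"az": 0}
    - {"x": 0,"y": 0,"z": 0,"ax": 0,"ay": 0,"az": 0}
    - {"x": 0,"y": 0,"z": 0,"ax": 0,"ay": 0,"az": 0}
    - {"x": 0,"y": 0,"z": 0,"ax": 0,"ay": 0,"az": 0}
  hand: 0.0

```text
time: 4.1
tool_pos: [0.5666, -0.3839, 0.0034]
tool_rot: [0.109, 0.699, 0.108, -0.698]
contact_force: [0.1, 0.5, 0.7]
gripper_width: 0.195
```

```bash
python3 -c "
from h import *
go(566.4,-383.6,2,-72.25)
f=grab('wrist','w7');g=grab('side','s7')
a=cv2.resize(f['img'][220:420,210:410],None,fx=2,fy=2,interpolation=cv2.INTER_CUBIC)
b=cv2.resize(g['img'][220:340,290:390],(400,480),interpolation=cv2.INTER_CUBIC)[:400]
cv2.imwrite('pics/z13.png',np.hstack([a,b]))
"
```

```text
t 4.10 tcp [ 566.6 -383.9    3.4] w 0.195 F [0.1 0.5 0.7] T [-0.015  0.004 -0.007] j [-0.7   0.37  1.6  -0.    1.17  0.56] yaw_y -72.35 tilt [ 0.06 -0.05]
shift xyz [ 0.055 -0.013  0.006]
turn [-0.02  -0.008 -0.013]
```

View pics/z13.png

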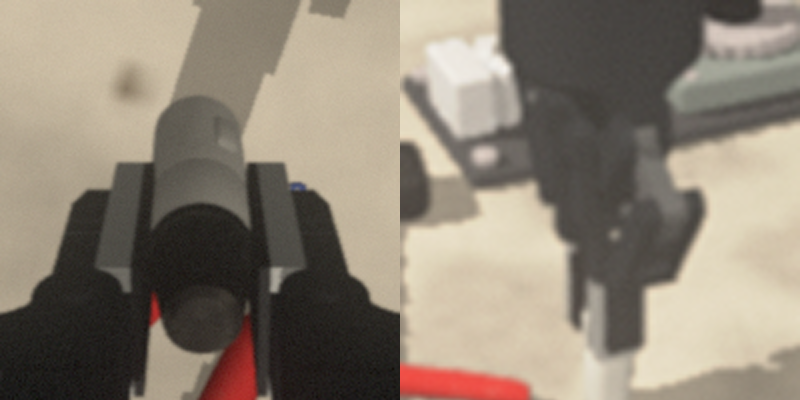

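drive_tool:
  series:
    - {"x": -0.5,"y": 0,"z": 0,"ax": 0,"ay": 0,"az": 0}
    - {"x": -1.2,"y": 0,"z": 0,"ax": 0,"ay": 0,"az": 0}
    - {"x": -2,"y": 0,"z": 0,"ax": 0,"ay": 0,"az": 0}
    - {"x": -2.6,"y": 0,"z": 0,"ax": 0,"ay": 0,"az": 0}
    - {"x": -3,"y": 0,"z": 0,"ax": 0,"ay": 0,"az": 0}

```text
time: 4.62
tool_pos: [0.5672, -0.3844, 0.0809]
tool_rot: [0.109, 0.7, 0.108, -0.698]
contact_force: [0.2, 0.2, 0.9]
gripper_width: 0.193
```

```bash
python3 -c "
from h import *
go(545.8,-152.9,78,-72.25)
f=grab('wrist','w8');g=grab('side','s8');h=grab('scene','c8')
a=cv2.resize(f['img'][200:400,210:410],None,fx=2,fy=2,interpolation=cv2.INTER_CUBIC)
b=cv2.resize(g['img'][200:320,290:390],(400,480),interpolation=cv2.INTER_CUBIC)[:400]
cv2.imwrite('pics/z14.png',np.hstack([a,b]))
cv2.imwrite('pics/z15.png',h['img'])
"
```

```text
t 4.62 tcp [ 567.2 -384.4   80.9] w 0.193 F [0.2 0.2 0.9] T [-0.034 -0.008 -0.008] j [-0.7   0.28  1.56 -0.    1.29  0.56] yaw_y -72.35 tilt [ 0.15 -0.13]
shift xyz [ 0.092 -9.082 -1.993]
turn [-0.02  -0.021 -0.034]
```

View pics/z14.png

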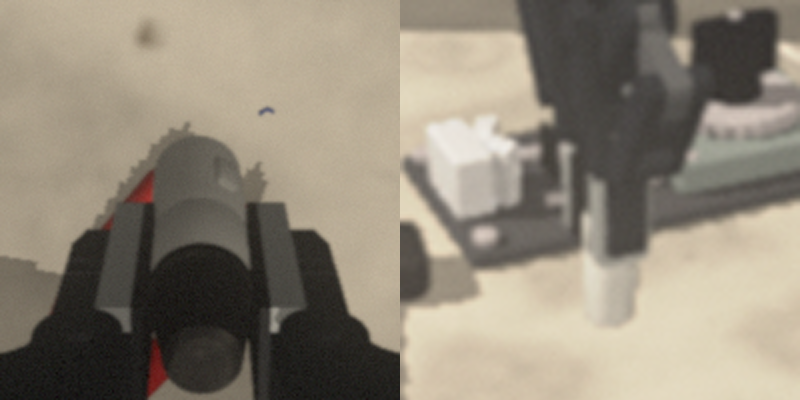

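View pics/z15.png

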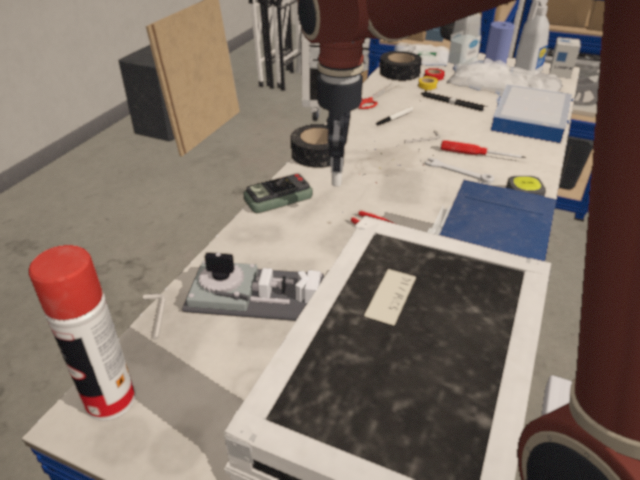

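```bash
python3 - <<'E'
from h import *
s=sensors.state();print(np.round(s["tool_pos"]*1000,1))
f=load("w8");M=rot(s).as_matrix()
a=plane(f,(309,289.5),.078);b=plane(f,(311,379),.146);print(a,b)
for q in(a,b): print(np.round(M.T@(q-s["tool_pos"]*1000),1))
E
```

```text
[ 566.8 -384.    79. ]
[ 566.  -384.7   78. ] [ 568.4 -384.6  146. ]
[1.  0.5 0.9]
[-66.9   1.2  -1.4]
```

drive_tool:
  series:
    - {"x": 0,"y": -0.8,"z": -0.2,"ax": 0,"ay": 0,"az": 0}
    - {"x": 0,"y": -2,"z": -0.4,"ax": 0,"ay": 0,"az": 0}
    - {"x": 0,"y": -3.2,"z": -0.7,"ax": 0,"ay": 0,"az": 0}
    - {"x": 0,"y": -4.4,"z": -1,"ax": 0,"ay": 0,"az": 0}
    - {"x": 0,"y": -5.6,"z": -1.2,"ax": 0,"ay": 0,"az": 0}

```text
time: 5.18
tool_pos: [0.5511, -0.2391, 0.0757]
tool_rot: [-0.108, -0.698, -0.109, 0.7]
contact_force: [0.2, 0.0, -0.5]
gripper_width: 0.195
```

drive_tool:
  series:
    - {"x": 0,"y": -1.1,"z": -0.2,"ax": 0,"ay": 0,"az": 0}
    - {"x": 0,"y": -2.1,"z": -0.5,"ax": 0,"ay": 0,"az": 0}
    - {"x": 0,"y": -3,"z": -0.7,"ax": 0,"ay": 0,"az": 0}
    - {"x": 0,"y": -3.48,"z": -0.79,"ax": 0,"ay": 0,"az": 0}
    - {"x": 0,"y": -3.48,"z": -0.79,"ax": 0,"ay": 0,"az": 0}

```text
time: 5.6
tool_pos: [0.5435, -0.1498, 0.0761]
tool_rot: [-0.109, -0.698, -0.11, 0.699]
contact_force: [-0.2, -0.7, -0.9]
gripper_width: 0.193
```

drive_tool:
  series:
    - {"x": 0,"y": 0,"z": 0,"ax": 0,"ay": 0,"az": 0}
    - {"x": 0,"y": 0,"z": 0,"ax": 0,"ay": 0,"az": 0}
    - {"x": 0,"y": 0,"z": 0,"ax": 0,"ay": 0,"az": 0}

```text
time: 5.85
tool_pos: [0.5449, -0.1534, 0.0776]
tool_rot: [-0.108, -0.699, -0.108, 0.699]
contact_force: [-0.1, -0.2, 0.1]
gripper_width: 0.196
```

```bash
python3 -c "
from h import *
go(545.8,-152.9,78,-72.25)
f=grab('wrist','w9')
g=grab('side','s9');h=grab('scene','c9')
b=cv2.resize(g['img'][130:270,270:430],None,fx=2.5,fy=2.5,interpolation=cv2.INTER_CUBIC)
c=cv2.resize(h['img'][180:320,180:340],None,fx=2.5,fy=2.5,interpolation=cv2.INTER_CUBIC)
cv2.imwrite('pics/z16.png',np.hstack([b,c]))
"
```

```text
t 5.85 tcp [ 544.9 -153.4   77.6] w 0.196 F [-0.1 -0.2  0.1] T [0.009 0.012 0.022] j [-0.41  0.02  1.86 -0.    1.26  0.86] yaw_y -72.43 tilt [-0.   -0.02]
shift xyz [-0.017 -0.007 -0.04 ]
turn [-0.036  0.001 -0.004]
```

View pics/w9.png

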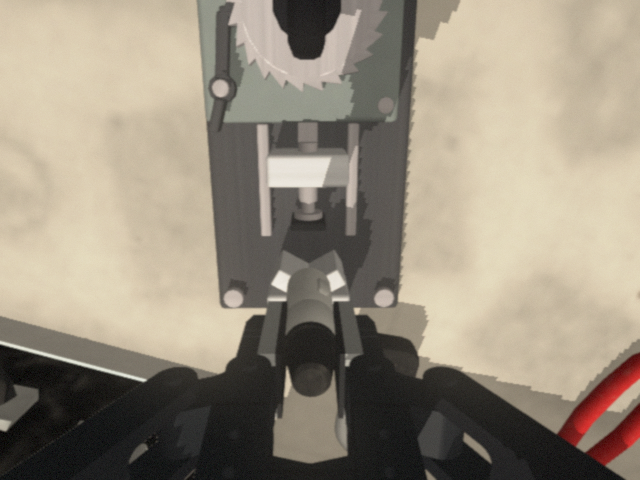

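View pics/z16.png

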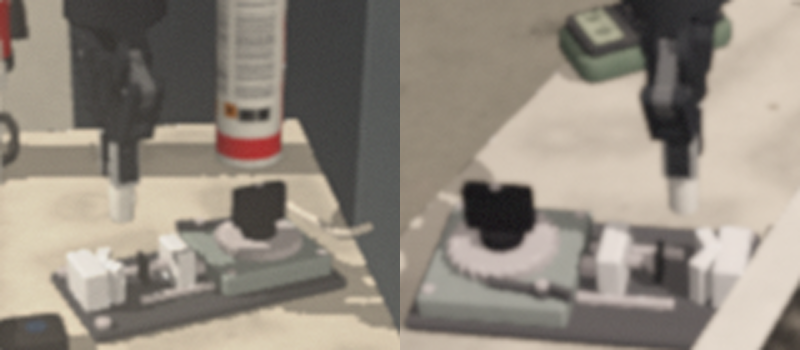

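The connector hangs above the cradle, with its column at (310,290-380) in line with the V, whose arms are at (282,283) and (337,283).

```bash
python3 - <<'E'
import cv2
im=cv2.imread("pics/w9.png");cv2.imwrite("pics/z17.png",cv2.resize(im[140:320,210:410],None,fx=4,fy=4,interpolation=cv2.INTER_CUBIC)[:600])
E
```

```text
(no output)
```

View pics/z17.png

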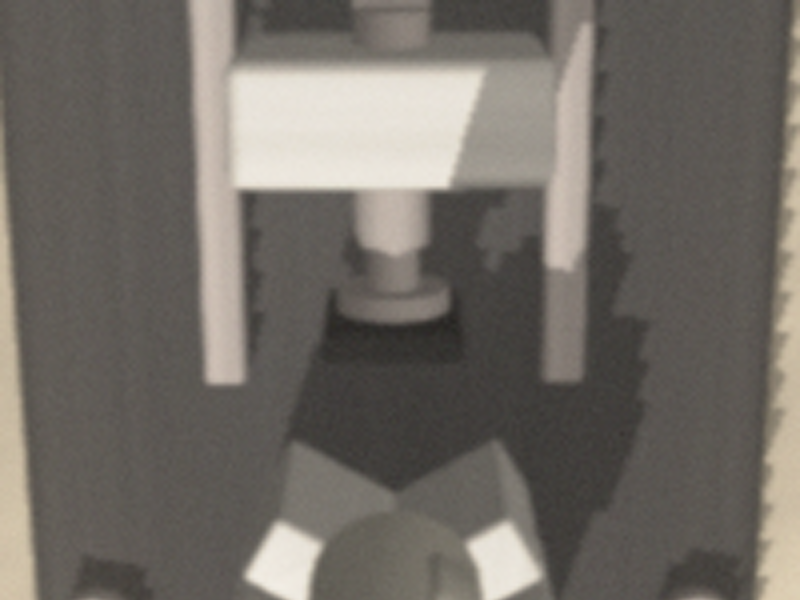

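```bash
python3 - <<'E'
from h import *
f=load("w9");O=np.array([610.6,-132.2]);a=np.radians(197.76);u=np.array([np.cos(a),np.sin(a)]);v=np.array([-u[1],u[0]])
def c(n,x,y,z):
    p=plane(f,(210+x/4,140+y/4),z)[:2]; print(n,p,"clamp",np.round([(p-O)@u,(p-O)@v],1))
c("padL",325,360,.038);c("padR",462,360,.038);c("padfront",393,360,.038)
c("padbackL",332,295,.038)
c("jaw",232,188,.042);c("jaw",553,188,.042);c("jawb",232,65,.042);c("jawb",553,62,.042)
c("V",280,520,.042);c("V",505,520,.042);c("V",245,575,.042);c("V",542,575,.042)
c("rods",225,383,.0);c("plateV vtx",395,492,.01)
s=sensors.state();p=s["tool_pos"][:2]*1000;print(p,(p-O)@u,(p-O)@v)
E
```

```text
padL [ 556.7 -140. ] clamp [53.7 -9. ]
padR [ 562.  -156.7] clamp [53.8  8.5]
padfront [ 559.4 -148.3] clamp [53.7 -0.3]
padbackL [ 565.2 -138.3] clamp [45.1 -8. ]
jaw [ 575.4 -122.6] clamp [ 30.6 -19.9]
jaw [ 587.3 -159.9] clamp [30.6 19.3]
jawb [ 589.7 -118.6] clamp [ 15.8 -19.3]
jawb [ 601.6 -154.9] clamp [15.5 18.9]
V [ 535.4 -140.5] clamp [ 74.1 -15. ]
V [ 544.3 -168.3] clamp [74.2 14.2]
V [ 526.6 -138.3] clamp [ 81.9 -19.8]
V [ 538.4 -175.4] clamp [81.9 19.1]
rods [ 537.3 -128.3] clamp [ 68.6 -26.1]
plateV vtx [ 531.9 -157.1] clamp [82.5 -0.3]
[ 544.87341539 -153.0846083 ] 68.96466782581655 -0.15931253341170348
```

drive_tool:
  series:
    - {"x": 0.4,"y": 0,"z": -0.04,"ax": 0,"ay": 0,"az": 0}
    - {"x": 1,"y": 0,"z": -0.04,"ax": 0,"ay": 0,"az": 0}
    - {"x": 1.6,"y": 0,"z": -0.04,"ax": 0,"ay": 0,"az": 0}
    - {"x": 2,"y": 0,"z": -0.04,"ax": 0,"ay": 0,"az": 0}
    - {"x": 2.2,"y": 0,"z": -0.04,"ax": 0,"ay": 0,"az": 0}

```text
time: 6.42
tool_pos: [0.5443, -0.1514, 0.0201]
tool_rot: [-0.108, -0.698, -0.109, 0.7]
contact_force: [-0.9, 0.2, 0.3]
gripper_width: 0.194
```

drive_tool:
  series:
    - {"x": 0.05,"y": 0,"z": 0,"ax": 0,"ay": 0,"az": 0}
    - {"x": 0.1,"y": 0,"z": 0,"ax": 0,"ay": 0,"az": 0}
    - {"x": 0.2,"y": 0,"z": 0,"ax": 0,"ay": 0,"az": 0}
    - {"x": 0.3,"y": 0,"z": 0,"ax": 0,"ay": 0,"az": 0}
    - {"x": 0.3,"y": 0,"z": 0,"ax": 0,"ay": 0,"az": 0}

```text
time: 6.83
tool_pos: [0.5459, -0.1519, 0.0152]
tool_rot: [0.109, 0.699, 0.108, -0.699]
contact_force: [-0.2, -0.1, 0.0]
gripper_width: 0.192
```

```bash
python3 -c "
from h import *
go(545.8,-152.9,13,-72.25)
f=grab('wrist','w10')
g=grab('side','s10');h=grab('scene','c10')
b=cv2.resize(g['img'][130:270,270:430],None,fx=2.5,fy=2.5,interpolation=cv2.INTER_CUBIC)
c=cv2.resize(h['img'][180:320,180:340],None,fx=2.5,fy=2.5,interpolation=cv2.INTER_CUBIC)
cv2.imwrite('pics/z18.png',np.hstack([b,c]))
"
```

```text
t 6.83 tcp [ 545.9 -151.9   15.2] w 0.192 F [-0.2 -0.1  0. ] T [-0.057  0.07   0.029] j [-0.4   0.11  1.89  0.    1.15  0.86] yaw_y -72.35 tilt [ 0.02 -0.01]
shift xyz [0.09  0.038 0.015]
turn [-0.02  -0.003 -0.002]
```

View pics/w10.png

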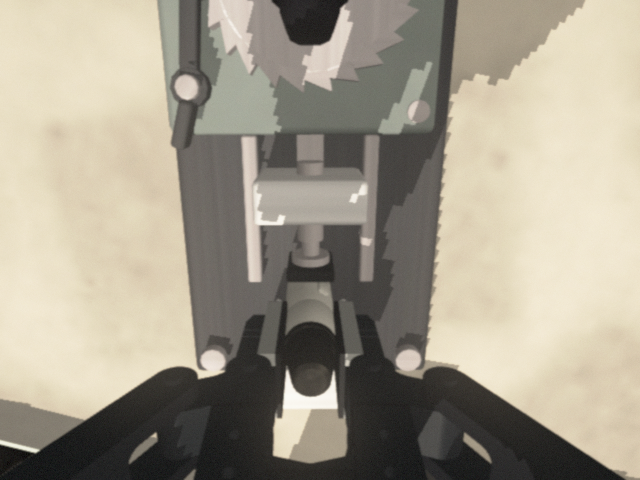

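View pics/z18.png

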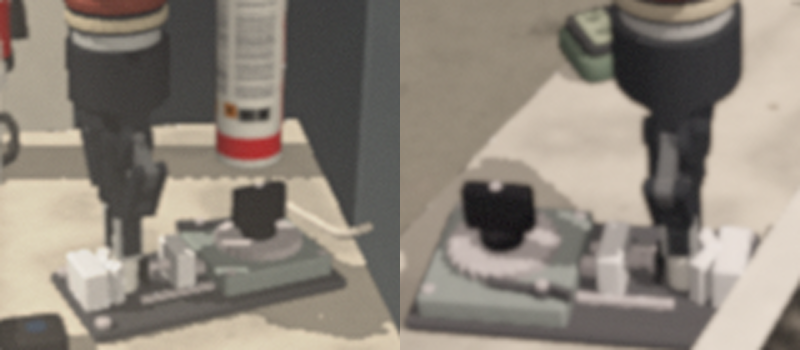

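Going down well, with no contact yet. I'll ease it the last ~2 mm.

drive_tool:
  series:
    - {"x": 0.03,"y": 0.02,"z": 0,"ax": 0,"ay": 0,"az": 0}
    - {"x": 0.06,"y": 0.02,"z": 0,"ax": 0,"ay": 0,"az": 0}
    - {"x": 0.08,"y": 0.02,"z": 0,"ax": 0,"ay": 0,"az": 0}
    - {"x": 0.08,"y": 0.02,"z": 0,"ax": 0,"ay": 0,"az": 0}

```text
time: 7.32
tool_pos: [0.5462, -0.1525, 0.0139]
tool_rot: [0.109, 0.699, 0.108, -0.699]
contact_force: [-0.6, 0.8, 3.8]
gripper_width: 0.196
```

```bash
python3 -c "
from h import *
go(545.8,-152.9,13,-72.25)"
```

```text
t 7.32 tcp [ 546.2 -152.5   13.9] w 0.196 F [-0.6  0.8  3.8] T [0.069 0.249 0.032] j [-0.4   0.11  1.89 -0.    1.14  0.86] yaw_y -72.35 tilt [ 0.03 -0.02]
shift xyz [0.035 0.011 0.022]
turn [-0.02  -0.004 -0.005]
```

drive_tool:
  series:
    - {"x": 0,"y": 0,"z": 0,"ax": 0,"ay": 0,"az": 0}
    - {"x": 0,"y": 0,"z": 0,"ax": 0,"ay": 0,"az": 0}
    - {"x": 0,"y": 0,"z": 0,"ax": 0,"ay": 0,"az": 0}
    - {"x": 0,"y": 0,"z": 0,"ax": 0,"ay": 0,"az": 0}
  hand: 0.55

```text
time: 7.65
tool_pos: [0.5456, -0.1522, 0.0128]
tool_rot: [-0.108, -0.699, -0.109, 0.699]
contact_force: [-0.3, 0.4, -0.3]
gripper_width: 0.552
```

drive_tool:
  series:
    - {"x": -0.5,"y": 0,"z": 0,"ax": 0,"ay": 0,"az": 0}
    - {"x": -1.2,"y": 0,"z": 0,"ax": 0,"ay": 0,"az": 0}
    - {"x": -2,"y": 0,"z": 0,"ax": 0,"ay": 0,"az": 0}
    - {"x": -3,"y": 0,"z": 0,"ax": 0,"ay": 0,"az": 0}
    - {"x": -3.6,"y": 0,"z": 0,"ax": 0,"ay": 0,"az": 0}

```text
time: 8.07
tool_pos: [0.5471, -0.1528, 0.1067]
tool_rot: [0.109, 0.7, 0.108, -0.698]
contact_force: [-0.6, -0.2, 0.7]
gripper_width: 0.549
```

```bash
python3 -c "
from h import *
go(658.0,-117.2,100,-72.25)
f=grab('wrist','w11')
g=grab('side','s11');h=grab('scene','c11')
b=cv2.resize(g['img'][130:270,270:430],None,fx=2.5,fy=2.5,interpolation=cv2.INTER_CUBIC)
c=cv2.resize(h['img'][180:320,180:340],None,fx=2.5,fy=2.5,interpolation=cv2.INTER_CUBIC)
cv2.imwrite('pics/z19.png',np.hstack([b,c]))
"
```

```text
t 8.07 tcp [ 547.1 -152.8  106.7] w 0.549 F [-0.6 -0.2  0.7] T [-0.057  0.002 -0.055] j [-0.4  -0.01  1.84  0.    1.31  0.86] yaw_y -72.35 tilt [ 0.19 -0.08]
shift xyz [ 0.283 -0.011 -4.659]
turn [-0.019 -0.032 -0.028]
```

View pics/w11.png

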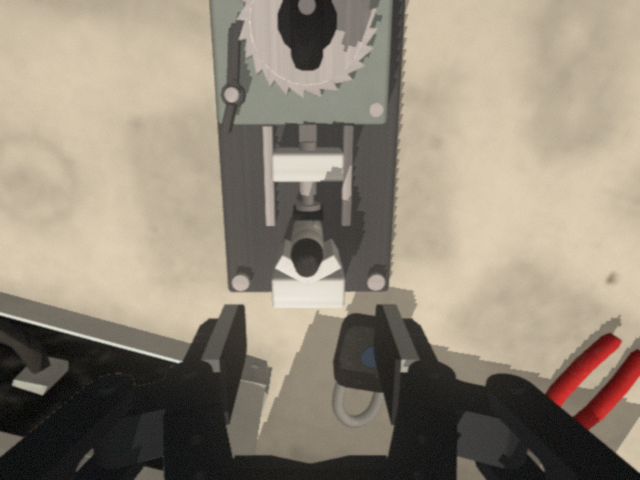

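View pics/z19.png

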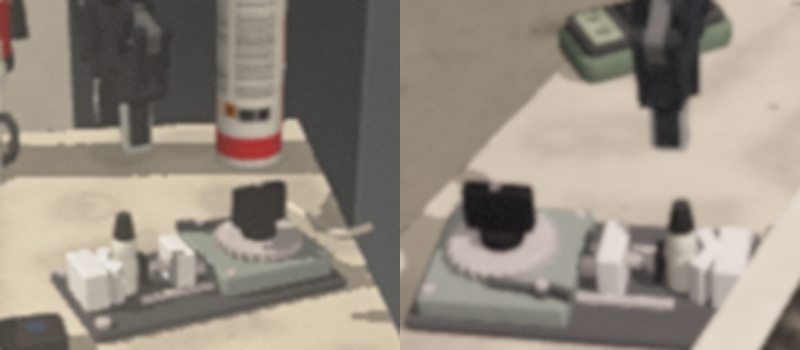

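drive_tool:
  series:
    - {"x": 0,"y": 0,"z": -0.8,"ax": 0,"ay": 0,"az": 0}
    - {"x": 0,"y": 0,"z": -2,"ax": 0,"ay": 0,"az": 0}
    - {"x": 0.1,"y": 0,"z": -3.2,"ax": 0,"ay": 0,"az": 0}
    - {"x": 0.2,"y": 0,"z": -4.2,"ax": 0,"ay": 0,"az": 0}
    - {"x": 0.28,"y": 0,"z": -4.66,"ax": 0,"ay": 0,"az": 0}

```text
time: 8.63
tool_pos: [0.6579, -0.1157, 0.0939]
tool_rot: [-0.108, -0.698, -0.109, 0.699]
contact_force: [-0.7, 0.1, -0.1]
gripper_width: 0.551
```

drive_tool:
  series:
    - {"x": 0,"y": 0,"z": 0,"ax": 0,"ay": 0,"az": 0}
    - {"x": 0,"y": 0,"z": 0,"ax": 0,"ay": 0,"az": 0}
    - {"x": 0,"y": 0,"z": 0,"ax": 0,"ay": 0,"az": 0}

```text
time: 8.88
tool_pos: [0.6555, -0.1171, 0.0951]
tool_rot: [-0.108, -0.698, -0.109, 0.7]
contact_force: [-0.1, 0.2, 0.1]
gripper_width: 0.549
```

```bash
python3 -c "
from h import *
go(658.0,-117.2,60,-72.25)
f=grab('wrist','w12');K=f['camera_matrix'];T=np.linalg.inv(f['cam_to_world'])
for z in (80,46): c=K@(T[:3,:3]@(np.array([658.0,-117.2,z])/1000)+T[:3,3]);print(c[:2]/c[2])
print(plane(load('w11'),(307,5.5),.08))"
```

```text
t 8.88 tcp [ 655.5 -117.1   95.1] w 0.549 F [-0.1  0.2  0.1] T [-0.009  0.054  0.002] j [-0.29  0.23  1.6  -0.    1.31  0.97] yaw_y -72.37 tilt [-0.13  0.02]
shift xyz [ 1.405  0.035 -0.098]
turn [-0.023  0.024  0.011]
[310.9009789  271.31515862]
[310.88676801 247.60865403]
[ 657.4 -116.8   80. ]
```

View pics/w12.png

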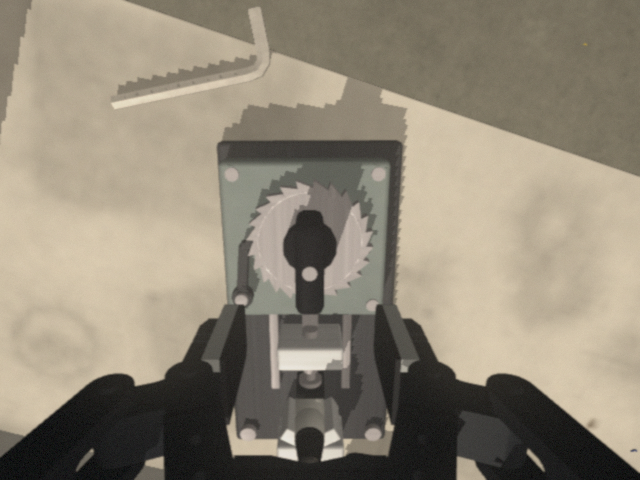

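The knob screw is at (309.5,273), about 2 px from the prediction, and the bar is parallel to the pads. Descending.

drive_tool:
  series:
    - {"x": 0.5,"y": 0.01,"z": -0.07,"ax": 0,"ay": 0,"az": 0}
    - {"x": 1.3,"y": 0.01,"z": -0.07,"ax": 0,"ay": 0,"az": 0}
    - {"x": 2.1,"y": 0.01,"z": -0.07,"ax": 0,"ay": 0,"az": 0}
    - {"x": 2.7,"y": 0.01,"z": -0.07,"ax": 0,"ay": 0,"az": 0}
    - {"x": 3.04,"y": 0.01,"z": -0.07,"ax": 0,"ay": 0,"az": 0}

```text
time: 9.35
tool_pos: [0.6563, -0.1164, 0.0168]
tool_rot: [-0.108, -0.697, -0.109, 0.7]
contact_force: [-0.6, 0.4, -1.7]
gripper_width: 0.553
```

drive_tool:
  series:
    - {"x": 0,"y": 0,"z": 0,"ax": 0,"ay": 0,"az": 0}
    - {"x": 0,"y": 0,"z": 0,"ax": 0,"ay": 0,"az": 0}
    - {"x": 0,"y": 0,"z": 0,"ax": 0,"ay": 0,"az": 0}
    - {"x": 0,"y": 0,"z": 0,"ax": 0,"ay": 0,"az": 0}
    - {"x": 0,"y": 0,"z": 0,"ax": 0,"ay": 0,"az": 0}

```text
time: 9.77
tool_pos: [0.6597, -0.117, 0.0217]
tool_rot: [0.109, 0.7, 0.108, -0.698]
contact_force: [0.2, 0.4, 0.8]
gripper_width: 0.549
```

```bash
python3 -c "
from h import *
go(657.2,-117.0,19,-72.25)
f=grab('wrist','w13')
g=grab('side','s13');h=grab('scene','c13')
b=cv2.resize(g['img'][130:270,270:430],None,fx=2.5,fy=2.5,interpolation=cv2.INTER_CUBIC)
c=cv2.resize(h['img'][180:320,180:340],None,fx=2.5,fy=2.5,interpolation=cv2.INTER_CUBIC)
cv2.imwrite('pics/z20.png',np.hstack([b,c]))
"
```

```text
t 9.77 tcp [ 659.7 -117.    21.7] w 0.549 F [0.2 0.4 0.8] T [-0.034  0.009  0.014] j [-0.29  0.32  1.63 -0.    1.19  0.98] yaw_y -72.35 tilt [ 0.14 -0.04]
shift xyz [ 0.108 -0.029  0.095]
turn [-0.02  -0.024 -0.016]
```

View pics/w13.png

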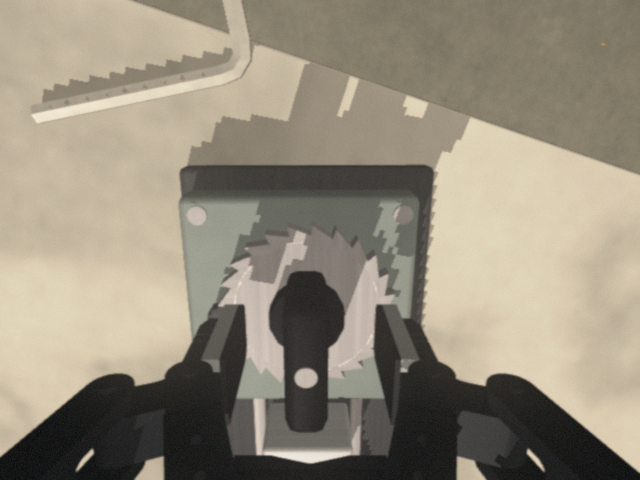

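View pics/z20.png

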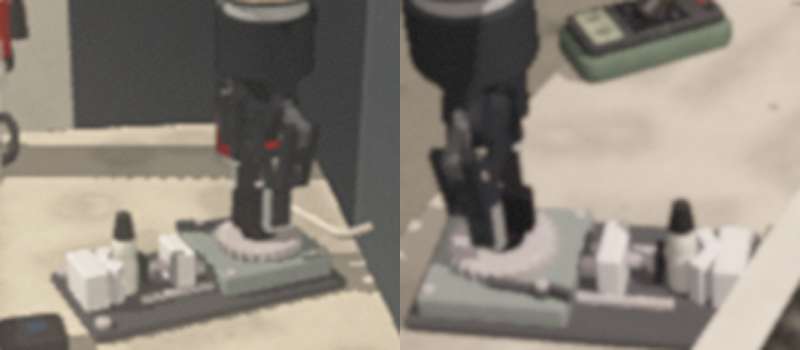

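drive_tool:
  series:
    - {"x": 0,"y": 0,"z": 0,"ax": 0,"ay": 0,"az": 0}
    - {"x": 0,"y": 0,"z": 0,"ax": 0,"ay": 0,"az": 0}
    - {"x": 0,"y": 0,"z": 0,"ax": 0,"ay": 0,"az": 0}
    - {"x": 0,"y": 0,"z": 0,"ax": 0,"ay": 0,"az": 0}
    - {"x": 0,"y": 0,"z": 0,"ax": 0,"ay": 0,"az": 0}

```text
time: 10.33
tool_pos: [0.6586, -0.1167, 0.0201]
tool_rot: [-0.108, -0.699, -0.109, 0.699]
contact_force: [0.8, 0.2, -0.4]
gripper_width: 0.547
```

```bash
python3 -c "
from h import *
go(657.2,-117.0,19,-72.25)
f=grab('wrist','w14');K=f['camera_matrix'];T=np.linalg.inv(f['cam_to_world'])
im=f['img'][260:440,200:420];cv2.imwrite('pics/z21.png',cv2.resize(im,None,fx=3,fy=3,interpolation=cv2.INTER_CUBIC))
print(sensors.state()['time'],sensors.state()['tool_pos'])"
```

```text
t 10.33 tcp [ 658.6 -116.7   20.1] w 0.547 F [ 0.8  0.2 -0.4] T [ 0.018 -0.014  0.062] j [-0.29  0.32  1.63  0.    1.19  0.98] yaw_y -72.35 tilt [-0.01  0.  ]
shift xyz [ 0.043 -0.004  0.058]
turn [-0.02   0.001  0.001]
10.3833 [ 0.65861253 -0.11667864  0.02010364]
```

View pics/z21.png

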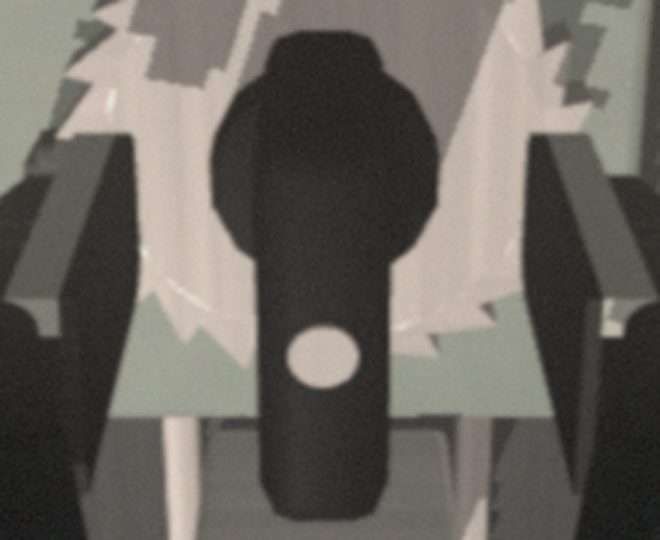

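```bash
python3 -c "
from h import *
s=sensors.state();M=rot(s).as_matrix()
for z in(.080,.082):
  p=plane(load('w14'),(307.7,379),z);print(p,np.round(M.T@(p-s['tool_pos']*1000),1))"
```

```text
[ 656.1 -117.2   80. ] [-59.9  -0.3   2.6]
[ 657.5 -116.8   82. ] [-61.9  -0.2   1.1]
```

drive_tool:
  series:
    - {"x": 0.04,"y": 0,"z": 0.05,"ax": 0,"ay": 0,"az": 0}
    - {"x": 0.04,"y": 0,"z": 0.05,"ax": 0,"ay": 0,"az": 0}
    - {"x": 0.04,"y": 0,"z": 0.05,"ax": 0,"ay": 0,"az": 0}
    - {"x": 0.04,"y": 0,"z": 0.05,"ax": 0,"ay": 0,"az": 0}
    - {"x": 0.04,"y": 0,"z": 0.05,"ax": 0,"ay": 0,"az": 0}
  hand: 0.0

```text
time: 10.8
tool_pos: [0.657, -0.1164, 0.0191]
tool_rot: [-0.108, -0.698, -0.109, 0.699]
contact_force: [-2.9, 3.0, 1.7]
gripper_width: 0.156
```

drive_tool:
  series:
    - {"x": 0,"y": 0,"z": 0,"ax": 0,"ay": 0,"az": 0}
    - {"x": 0,"y": 0,"z": 0,"ax": 0,"ay": 0,"az": 0}
    - {"x": 0,"y": 0,"z": 0,"ax": 0,"ay": 0,"az": 0}

```text
time: 11.05
tool_pos: [0.6571, -0.1165, 0.0191]
tool_rot: [-0.108, -0.698, -0.109, 0.699]
contact_force: [-3.4, 3.6, 3.3]
gripper_width: 0.156
```

```bash
python3 -c "
from h import *
go(657.2,-117.0,19,-72.25)"
```

```text
t 11.05 tcp [ 657.1 -116.5   19.1] w 0.156 F [-3.4  3.6  3.3] T [ 0.539  0.485 -0.029] j [-0.29  0.32  1.63  0.    1.19  0.98] yaw_y -72.34 tilt [-0.06  0.06]
shift xyz [0.005 0.021 0.002]
turn [-0.019  0.008  0.014]
```

drive_tool:
  series:
    - {"x": 0,"y": 0,"z": 0,"ax": 0.7,"ay": 0,"az": 0}
    - {"x": 0,"y": 0,"z": 0,"ax": 1.4,"ay": 0,"az": 0}
    - {"x": 0,"y": 0,"z": 0,"ax": 2.1,"ay": 0,"az": 0}
    - {"x": 0,"y": 0,"z": 0,"ax": 2.8,"ay": 0,"az": 0}
    - {"x": 0,"y": 0,"z": 0,"ax": 3.5,"ay": 0,"az": 0}

```text
time: 11.47
tool_pos: [0.657, -0.1164, 0.0191]
tool_rot: [0.0, -0.707, -0.0, 0.708]
contact_force: [-3.6, 4.7, 3.1]
gripper_width: 0.158
```

drive_tool:
  series:
    - {"x": 0,"y": 0,"z": 0,"ax": 0,"ay": 0,"az": 0}
    - {"x": 0,"y": 0,"z": 0,"ax": 0,"ay": 0,"az": 0}
    - {"x": 0,"y": 0,"z": 0,"ax": 0,"ay": 0,"az": 0}

```text
time: 11.72
tool_pos: [0.657, -0.1164, 0.0191]
tool_rot: [-0.001, -0.707, -0.001, 0.708]
contact_force: [-3.5, 4.8, 3.5]
gripper_width: 0.156
```

```bash
python3 -c "
from h import *
go(657.2,-117.0,19,-72.25)
g=grab('side','s15');h=grab('scene','c15')
b=cv2.resize(g['img'][160:270,290:430],None,fx=2.85,fy=2.85,interpolation=cv2.INTER_CUBIC)
c=cv2.resize(h['img'][220:330,190:330],None,fx=2.85,fy=2.85,interpolation=cv2.INTER_CUBIC)
cv2.imwrite('pics/z22.png',np.hstack([b,c]))
"
```

```text
t 11.72 tcp [ 657.  -116.4   19.1] w 0.156 F [-3.5  4.8  3.5] T [ 0.688  0.582 -0.001] j [-0.29  0.32  1.63  0.    1.19  1.28] yaw_y -89.84 tilt [-0.07  0.07]
shift xyz [ 0.003  0.025 -0.008]
turn [-3.519  0.012  0.016]
```

View pics/z22.png

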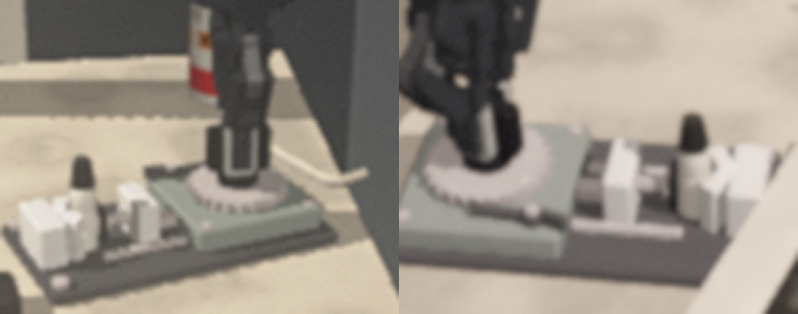

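drive_tool:
  series:
    - {"x": 0,"y": 0,"z": 0,"ax": 0.6,"ay": 0,"az": 0}
    - {"x": 0,"y": 0,"z": 0,"ax": 1.2,"ay": 0,"az": 0}
    - {"x": 0,"y": 0,"z": 0,"ax": 1.8,"ay": 0,"az": 0}
    - {"x": 0,"y": 0,"z": 0,"ax": 2.4,"ay": 0,"az": 0}
    - {"x": 0,"y": 0,"z": 0,"ax": 3,"ay": 0,"az": 0}

```text
time: 12.23
tool_pos: [0.657, -0.1163, 0.0191]
tool_rot: [0.092, -0.701, 0.092, 0.702]
contact_force: [-3.1, 4.5, 3.6]
gripper_width: 0.155
```

drive_tool:
  series:
    - {"x": 0,"y": 0,"z": 0,"ax": 0,"ay": 0,"az": 0}
    - {"x": 0,"y": 0,"z": 0,"ax": 0,"ay": 0,"az": 0}
    - {"x": 0,"y": 0,"z": 0,"ax": 0,"ay": 0,"az": 0}

```text
time: 12.48
tool_pos: [0.657, -0.1163, 0.0191]
tool_rot: [0.092, -0.701, 0.091, 0.702]
contact_force: [-3.2, 5.2, 3.6]
gripper_width: 0.157
```

```bash
python3 -c "
from h import *
go(657.2,-117.0,19,-72.25)
g=grab('side','s16');h=grab('scene','c16')
b=cv2.resize(g['img'][190:270,290:370],None,fx=5,fy=5,interpolation=cv2.INTER_CUBIC)
c=cv2.resize(h['img'][240:320,250:330],None,fx=5,fy=5,interpolation=cv2.INTER_CUBIC)
cv2.imwrite('pics/z23.png',np.hstack([b,c]))
"
```

```text
t 12.48 tcp [ 657.  -116.3   19.1] w 0.157 F [-3.2  5.2  3.6] T [0.658 0.553 0.082] j [-0.29  0.32  1.63  0.    1.19  1.54] yaw_y -104.83 tilt [-0.08  0.07]
shift xyz [ 0.003  0.027 -0.017]
turn [-6.517  0.015  0.015]
```

View pics/z23.png

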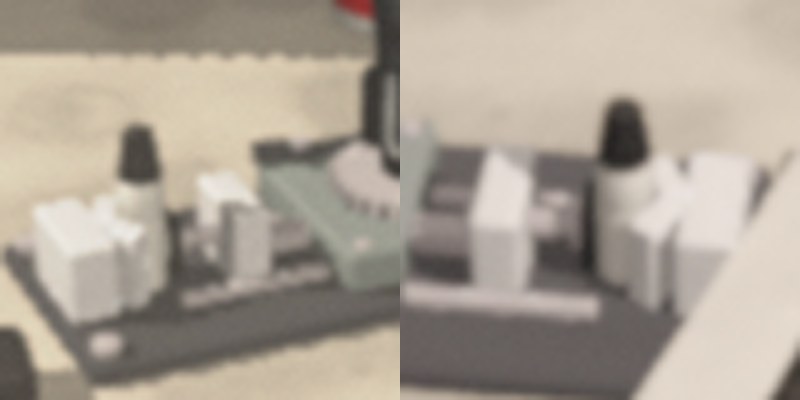

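At 32.5° the pad is touching, with torque up by 0.083 N m. That means about 2–8 N here, so tooth 3 should give roughly 12–18 N. I'll turn on to tooth 3 with a small overshoot.

drive_tool:
  series:
    - {"x": 0,"y": 0,"z": 0,"ax": 0.6,"ay": 0,"az": 0}
    - {"x": 0,"y": 0,"z": 0,"ax": 1.2,"ay": 0,"az": 0}
    - {"x": 0,"y": 0,"z": 0,"ax": 1.8,"ay": 0,"az": 0}
    - {"x": 0,"y": 0,"z": 0,"ax": 2.4,"ay": 0,"az": 0}
    - {"x": 0,"y": 0,"z": 0,"ax": 2.9,"ay": 0,"az": 0}

```text
time: 13.0
tool_pos: [0.657, -0.1162, 0.0191]
tool_rot: [0.18, -0.683, 0.179, 0.684]
contact_force: [-2.2, 4.9, 3.0]
gripper_width: 0.155
```

drive_tool:
  series:
    - {"x": 0,"y": 0,"z": 0,"ax": 0,"ay": 0,"az": 0}
    - {"x": 0,"y": 0,"z": 0,"ax": 0,"ay": 0,"az": 0}
    - {"x": 0,"y": 0,"z": 0,"ax": 0,"ay": 0,"az": 0}

```text
time: 13.25
tool_pos: [0.657, -0.1162, 0.0191]
tool_rot: [0.179, -0.684, 0.179, 0.685]
contact_force: [-3.7, 5.2, 2.9]
gripper_width: 0.153
```

```bash
python3 -c "
from h import *
go(657.2,-117.0,19,-72.25)
g=grab('side','s17');h=grab('scene','c17')
b=cv2.resize(g['img'][190:270,290:370],None,fx=5,fy=5,interpolation=cv2.INTER_CUBIC)
c=cv2.resize(h['img'][240:320,220:300],None,fx=5,fy=5,interpolation=cv2.INTER_CUBIC)
cv2.imwrite('pics/z24.png',np.hstack([b,c]))
"
```

```text
t 13.25 tcp [ 657.  -116.2   19.1] w 0.153 F [-3.7  5.2  2.9] T [0.738 0.627 0.235] j [-0.29  0.32  1.63  0.    1.19  1.79] yaw_y -119.30 tilt [-0.07  0.08]
shift xyz [ 0.004  0.025 -0.022]
turn [-9.41   0.017  0.014]
```

View pics/z24.png

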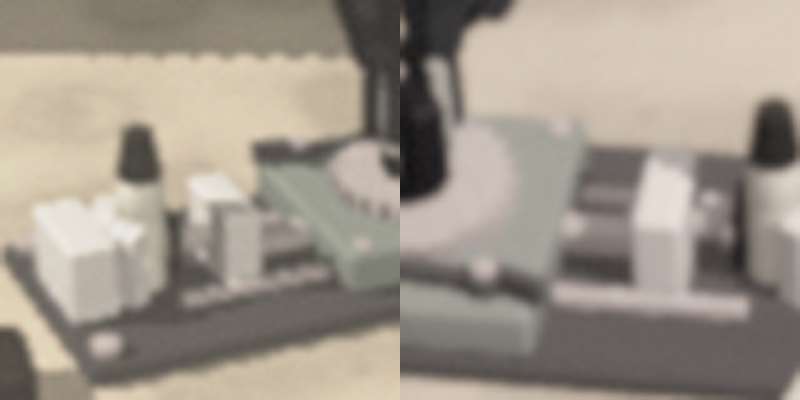

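Torque is 0.235 N m at 47.0°. I'll ease back 2.5° so the pawl takes the load; the torque should collapse if it has caught.

drive_tool:
  series:
    - {"x": 0,"y": 0,"z": 0,"ax": -0.2,"ay": 0,"az": 0}
    - {"x": 0,"y": 0,"z": 0,"ax": -0.4,"ay": 0,"az": 0}
    - {"x": 0,"y": 0,"z": 0,"ax": -0.5,"ay": 0,"az": 0}
    - {"x": 0,"y": 0,"z": 0,"ax": -0.5,"ay": 0,"az": 0}
    - {"x": 0,"y": 0,"z": 0,"ax": -0.5,"ay": 0,"az": 0}

```text
time: 13.77
tool_pos: [0.657, -0.1162, 0.0191]
tool_rot: [0.164, -0.687, 0.164, 0.688]
contact_force: [-2.0, 4.4, 2.7]
gripper_width: 0.151
```

```bash
python3 -c "
from h import *
go(657.2,-117.0,19,-72.25)"
```

```text
t 13.77 tcp [ 657.  -116.2   19.1] w 0.151 F [-2.   4.4  2.7] T [0.711 0.541 0.096] j [-0.29  0.32  1.63  0.    1.19  1.75] yaw_y -116.82 tilt [-0.07  0.08]
shift xyz [ 0.003  0.027 -0.021]
turn [-8.914  0.016  0.015]
```

drive_tool:
  series:
    - {"x": 0,"y": 0,"z": 0,"ax": -0.2,"ay": 0,"az": 0}
    - {"x": 0,"y": 0,"z": 0,"ax": -0.3,"ay": 0,"az": 0}
    - {"x": 0,"y": 0,"z": 0,"ax": -0.3,"ay": 0,"az": 0}
    - {"x": 0,"y": 0,"z": 0,"ax": -0.3,"ay": 0,"az": 0}

```text
time: 14.1
tool_pos: [0.6571, -0.1162, 0.0191]
tool_rot: [0.156, -0.689, 0.155, 0.69]
contact_force: [-3.1, 4.7, 3.0]
gripper_width: 0.155
```

```bash
python3 -c "
from h import *
go(657.2,-117.0,19,-72.25)
h=grab('scene','c18');g=grab('side','s18')
c=cv2.resize(h['img'][240:320,190:330],None,fx=5,fy=5,interpolation=cv2.INTER_CUBIC)
cv2.imwrite('pics/z25.png',c)"
```

```text
t 14.10 tcp [ 657.1 -116.2   19.1] w 0.155 F [-3.1  4.7  3. ] T [ 0.681  0.577 -0.332] j [-0.29  0.32  1.63  0.    1.19  1.73] yaw_y -115.41 tilt [-0.06  0.1 ]
shift xyz [ 0.004  0.029 -0.017]
turn [-8.632  0.013  0.02 ]
```

View pics/z25.png

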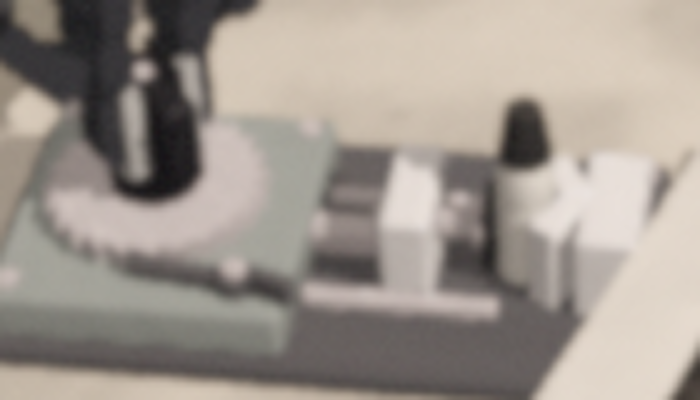

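The torque reversed to −0.33 N m, so the pawl is caught in tooth 3 and holds. I'll relieve that, release the knob, lift clear, and look.

drive_tool:
  series:
    - {"x": 0,"y": 0,"z": 0,"ax": 0.1,"ay": 0,"az": 0}
    - {"x": 0,"y": 0,"z": 0,"ax": 0.2,"ay": 0,"az": 0}
    - {"x": 0,"y": 0,"z": 0,"ax": 0.2,"ay": 0,"az": 0}

```text
time: 14.45
tool_pos: [0.657, -0.1162, 0.0191]
tool_rot: [0.162, -0.688, 0.161, 0.689]
contact_force: [-3.7, 5.2, 3.2]
gripper_width: 0.157
```

drive_tool:
  series:
    - {"x": 0,"y": 0,"z": 0,"ax": 0,"ay": 0,"az": 0}
    - {"x": 0,"y": 0,"z": 0,"ax": 0,"ay": 0,"az": 0}
    - {"x": 0,"y": 0,"z": 0,"ax": 0,"ay": 0,"az": 0}
    - {"x": 0,"y": 0,"z": 0,"ax": 0,"ay": 0,"az": 0}
    - {"x": 0,"y": 0,"z": 0,"ax": 0,"ay": 0,"az": 0}
  hand: 0.5

```text
time: 14.87
tool_pos: [0.6577, -0.1174, 0.0193]
tool_rot: [-0.161, 0.689, -0.161, -0.688]
contact_force: [-0.4, -0.8, -0.6]
gripper_width: 0.501
```

drive_tool:
  series:
    - {"x": -0.5,"y": 0,"z": 0,"ax": 0,"ay": 0,"az": 0}
    - {"x": -1.2,"y": 0,"z": 0,"ax": 0,"ay": 0,"az": 0}
    - {"x": -2.2,"y": 0,"z": 0,"ax": 0,"ay": 0,"az": 0}
    - {"x": -3.2,"y": 0,"z": 0,"ax": 0,"ay": 0,"az": 0}
    - {"x": -4,"y": 0,"z": 0,"ax": 0,"ay": 0,"az": 0}

```text
time: 15.28
tool_pos: [0.6583, -0.1174, 0.1225]
tool_rot: [-0.161, 0.69, -0.161, -0.687]
contact_force: [0.4, 0.7, 0.0]
gripper_width: 0.502
```

drive_tool:
  series:
    - {"x": -1,"y": 0,"z": 0,"ax": -1.4,"ay": 0,"az": 0}
    - {"x": -2,"y": 0,"z": 0,"ax": -2.8,"ay": 0,"az": 0}
    - {"x": -2.5,"y": 0,"z": 0,"ax": -4.2,"ay": 0,"az": 0}
    - {"x": -2.5,"y": 0,"z": 0.6,"ax": -5.6,"ay": 0,"az": 0}
    - {"x": -2.5,"y": 0,"z": 1,"ax": -7,"ay": 0,"az": 0}

```text
time: 15.7
tool_pos: [0.6359, -0.1062, 0.185]
tool_rot: [0.056, 0.706, 0.055, -0.703]
contact_force: [-0.9, -0.4, -0.6]
gripper_width: 0.501
```

```bash
python3 -c "
from h import *
go(620,-130,200,-72.25)
f=grab('wrist','w19');h=grab('scene','c19');g=grab('side','s19')
b=cv2.resize(g['img'][170:270,290:420],None,fx=3,fy=3,interpolation=cv2.INTER_CUBIC)
c=cv2.resize(h['img'][230:330,190:320],None,fx=3,fy=3,interpolation=cv2.INTER_CUBIC)
cv2.imwrite('pics/z26.png',np.hstack([b,c]))"
```

```text
t 15.70 tcp [ 635.9 -106.2  185. ] w 0.501 F [-0.9 -0.4 -0.6] T [ 0.017  0.015 -0.024] j [-0.28  0.11  1.59 -0.    1.44  1.13] yaw_y -81.01 tilt [ 0.24 -0.07]
shift xyz [-0.601  0.841  0.773]
turn [-1.753 -0.044 -0.026]
```

View pics/w19.png

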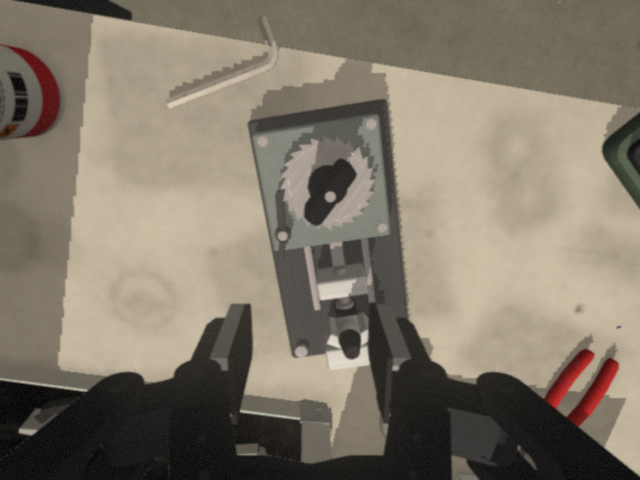

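View pics/z26.png

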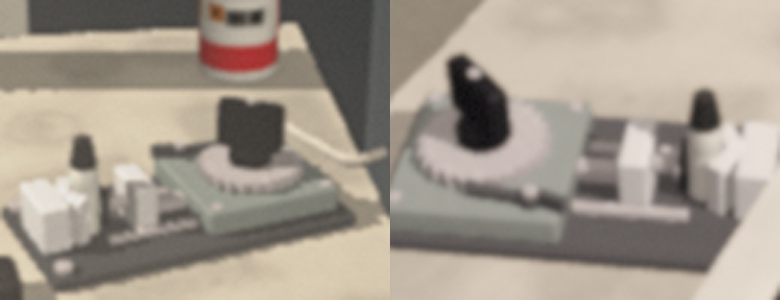

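The knob is turned and the connector is upright in the V. I'll measure the knob angle and jaw travel in this view, at knob (331,193) and jaw (342,285).

```bash
python3 - <<'E'
import cv2
im=cv2.imread("pics/w19.png");cv2.imwrite("pics/z27.png",cv2.resize(im[130:380,260:420],None,fx=3.1,fy=2.4,interpolation=cv2.INTER_CUBIC))
E
```

```text
(no output)
```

View pics/z27.png

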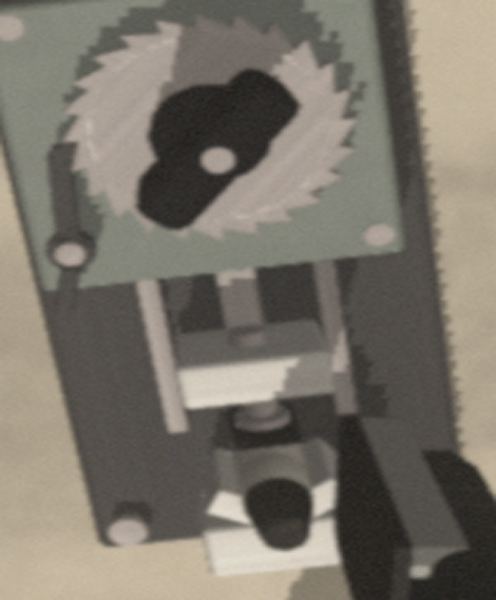

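```bash
python3 - <<'E'
from h import *
f=load("w19");O=np.array([610.6,-132.2]);a=np.radians(197.76);u=np.array([np.cos(a),np.sin(a)]);v=np.array([-u[1],u[0]])
def c(n,x,y,z):
    p=plane(f,(260+x/3.1,130+y/2.4),z)[:2]; q=np.array([(p-O)@u,(p-O)@v]);print(n,np.round(q,1));return q
c("jawfrontL",190,408,.042);c("jawfrontM",262,399,.042);c("jawbackL",178,366,.042)
c("connector top",286,535,.078)
A=c("bar edge",296,108,.08);B=c("bar edge",205,217,.08);d=B-A;print("knob deg",np.degrees(np.arctan2(d[1],d[0])))
E
```

```text
jawfrontL [ 42.2 -18.7]
jawfrontM [41.8  0.3]
jawbackL [ 26.6 -19.5]
connector top [71.2 -0.6]
bar edge [-60.3  17.6]
bar edge [-33.1  -5.5]
knob deg -40.36749806295011
```

```bash
python3 -c "
from h import *
print(sensors.state()['time'],sensors.state()['contact_force']);g=grab('side','s20')
a=cv2.absdiff(cv2.imread('pics/side0.png')[250:345,225:335],g['img'][250:345,225:335]);print('padlock/cutters diff',a.mean(),a.max())
from plant import workorder;print(workorder.job_done())"
```

```text
15.85 [ 0.22168725  0.67066628 -1.55296743]
padlock/cutters diff 1.4404465709728869 9
the job is handed in; nothing more can be done
None
```

The connector stands upright in the clamp's cradle, same end down, pressed into the V by the pad. The pawl holds it in the third tooth (0.785 rad), and I handed the job in at 15.9 s with the robot clear of everything.

**Final checks**
- **Pawl:** turning the knob back met a hard stop of −0.33 N m, so the pawl has caught. After I let go, the jaw stood about 11.4 mm forward of its start (three teeth is 12 mm; two would be 8 mm).
- **Grip force:** this is an estimate, not a direct measurement. Knob torque at slight overshoot was 0.235 N m, which gives about 11–17 N. The gap of about 6.5 mm seen in the images gives about 16 N. Both are inside 5–20 N.
- **Bystanders:** the padlock and cutters show no change in the side camera from start to finish.

**What disagreed or went wrong**
- **Tool frame:** the cameras put the real fingertips about 30 mm farther back than the stated tool frame. My first grasp therefore pinched only the connector's tapered tip. I opened, went lower and gripped it again; it stayed upright.
- **Clamp origin:** the plate centre I measured was about 5 mm off the clamp origin that the knob, housing screws and V jaw agreed on. I used the latter.
- **Knob angle:** the last reading of the knob's angle from the image came out at about 40° instead of 45°. It was a rough edge measurement, and the jaw travel and the pawl's stop both point to tooth three.

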